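Pump three cassettes out of the lab dispenser

ROBOT

A 7-joint arm with a two-finger parallel gripper is mounted at the origin on the work surface. World frame = base frame: x ahead of the robot, y to its left, z up, the work surface at z = 0. Lengths are in m, angles in rad, forces in N, time in s.
With the tool pointing down it reaches from about 0.35 to 0.9 m from the base axis. Payload 7.2 kg.
Tool frame: the origin (TCP) lies between the finger pads, 19 mm behind the fingertips; this is the grasp point; z points along the fingers, y is the line along which they close (so a half turn about z gives the same grasp; the last joint's range is limited). The gripper opens to 88 mm and grips with 3 to 60 N. Pads are 20 mm wide; open, the fingers measure 115 mm over their backs; the gripper's body (75 mm by 178 mm) begins 61 mm behind the grasp point.
Start: joints at [1.11, 0.411, -0.013, 1.596, 0.006, 1.134, -0.082], TCP at [0.239, -0.577, 0.241] pointing down, gripper open.
Joint ranges: [-2.95, 2.95], [-0.29, 1.99], [-1.47, 1.44], [0.14, 2.54], [-1.03, 4.17], [0.13, 1.85], [-2.86, 2.86]. Speed limits (rad/s): [2.39, 2.39, 3.01, 3.01, 3.14, 3.14, 3.14].

INTERFACE

Orientations are given as a unit quaternion [x, y, z, w].
In Python, from station import r gives the robot as it stands.
- The arm moves only by the tool step_arm, never from a script. Its argument "steps" is a list that holds one entry, the list of rows, each a list of 7 numbers: the turn, a rotation vector about the tool's x, y, z in rad, then the shift along the tool's x, y, z in m, then the closure, from -1 (fully open) to 1 (shut). A call has 1 to 20 rows; each row shifts and turns the commanded pose from where the row before left it, along the tool's axes as they then stand; what a row does not reach is not made up. A row lasts 1/10 s, in which the tool goes at most 50 mm and 8.59 degrees, less where a joint would pass 70% of its speed; a pose out of reach is approached as far as the arm can. A call is refused whole if a number of a shift passes 0.05 or a number of a turn 0.15, either way. A call with a gripper value outside its range is refused whole. The fingers move at their own pace and stop on an object; "newtons" is the grip in N (left out, the last holds). Time passes only in rows, so rows that do not move let the fingers close. It gives the time, the measured TCP pose, the force, the opening and the grip force at its end, in the units of the state.
- r.get_state(): the state, without advancing time (a new reading comes with each control period).
- r.grab_frame(name): name is "side" or "top" or "wrist"; returns a dict with "pixels" (400x640x3 uint8, red, green, blue), "camera_matrix" (3x3 intrinsics, pixels), "position" and "attitude" of the camera in the world; the wrist camera has in their place "hand_eye" (4x4, takes a point from camera to tool coordinates, whose origin is the TCP and whose axes are the flange's). Camera axes: x right, y down, z forward; pixel columns grow to the right and rows downward; lengths in m; the calibration is good to about 2 mm. A picture is of the moment at which its call begins: read the wrist's pose just before it. There is no depth.
- r.finish_job(): hands the job in; it is judged then, once.
The state is a dict: "t": time; "joints": joint angles; "joint_velocities": joint speeds; "effort": joint torques, N m; "ee_pos": TCP position; "ee_rot": TCP orientation; "force": force on the tool from outside, world axes, zero at the start; "moment": the same for the moment, N m; "opening": finger opening in m; "grasp_force": force on a finger pad.
Only numpy, scipy, OpenCV 4.12 (cv2) and the standard library are available. Lean on these libraries where they do the work, as an engineer would, in place of code of your own. Each camera call takes 0.05 s, during which the arm holds its last target. There are 200 camera calls.

TASK

Pump the red lever of the cassette dispenser through full strokes, pressing it right down and letting it spring back up each time, until exactly three yellow cassettes have dropped into the blue tray and the fourth is left at the bottom of the magazine. Reach in under the clear canopy with the tool tilted, without leaning on the canopy; do not touch the cassettes, and leave everything else on the bench where it is. Finish with the lever all the way up.

Things in the scene. Friction and masses are not known exactly. Their poses are not given: they have to be found in the camera images.
- press: the fixed cassette dispenser; origin at z=0 under the magazine's back edge; x points away from the lever end, y to the tray, z up. In mm: white housing x -60..60, y -170..-4, 140 high; clear magazine tower x -42..42, y -12..80, z 100..200, outlet slot low on its +y side; steel chute y 100..160; blue tray x -54..54, y 100..317, walls 60 high, floor sloping gently away
- canopy: fixed clear canopy over the lever, orange front edge; origin and axes as the dispenser's. In mm there: plate x -273..20, y -170..-10, underside at z 330; posts at x 10, y -165 and -15. Front (-x) and sides below are open. A tool pointing straight down cannot reach the paddle; one leaning back about 40 degrees, its tip reaching forward along the dispenser's +x, can
- lever_hinge (a point): centre of the lever's horizontal hinge (along the dispenser's y), at dispenser x -50, y -90, z 115 mm; its axes are those of the dispenser
- paddle (a point): point to press: on the upper face of the lever's red flat paddle (70 long x 80 wide x 12 mm thick, from 150 to 220 mm out from the hinge), 200 mm out from the hinge, mid-width; it moves with the lever. The paddle's upper face lies 6 mm above the line through the hinge
- lever (a joint): lever angle in rad: 0 = up at rest (sloping 0.35 rad up from the hinge towards the dispenser's -x), grows as the paddle is pressed down, 0.66 = fully down. A spring drives it up (10 N at the paddle when down). Each stroke of over nine tenths pushes the lowest cassette out into the tray; with the lever back up the next one falls into place
- magazine (a point): centre of the magazine floor, 100 mm above the bench, where the underside of the lowest cassette rests; dispenser x 0, y 34 mm
- cassette1: yellow sample cassette, a solid block 56 x 63 x 20 mm with a white top (80 g); origin at the centre of its underside. Lowest in the magazine at the start
- cassette2: yellow sample cassette, a solid block 56 x 63 x 20 mm with a white top (80 g); origin at the centre of its underside. Second from below at the start
- cassette3: yellow sample cassette, a solid block 56 x 63 x 20 mm with a white top (80 g); origin at the centre of its underside. Third from below at the start
- cassette4: yellow sample cassette, a solid block 56 x 63 x 20 mm with a white top (80 g); origin at the centre of its underside. Topmost at the start; the one that must stay in the magazine
- jar: amber jar with white cap, 64 mm across, 100 mm tall, near the dispenser's lever side; origin at the centre of its underside; leave alone
- yellow_pack: yellow packet 110 x 75 x 40 mm, near the tray; origin at the centre of its underside; leave alone
- weight: steel knobbed weight 60 mm across, 80 mm tall, beside the housing; origin at the centre of its underside; leave alone
- blue_pack: blue packet 130 x 85 x 35 mm, at the right; origin at the centre of its underside; leave alone
- lid: white round lid 100 mm across with a black knob, 32 mm tall, at the right; origin at the centre of its underside; leave alone

How it is judged:
By the outcome, as a careful person would: the job done as asked, in the order asked, and still so for the second after the job is handed in, with the robot touching nothing.
It also fails if it takes over 56 s, if anything falls off the work surface, if the arm or the gripper's body presses on something with over 40 N, if the wrist force passes 120 N, or if a joint passes its speed limit or range.

## Working session

There is one attempt and no reset: what is moved stays moved. The work goes in short steps, Python scripts to look and compute and a tool call to move; the robot and the scene stay as the last step left them, time stands still between calls to the robot, and variables do not carry over. Pictures are saved under pics/ and viewed, at most 10 in all, crops included, and the job is handed in when it is done.

Besides the shell and the picture viewer there is one more tool, called after ">>>" by a JSON object that holds its "method" and its "body", one argument or row to a line. step_arm: Moves the arm, as the interface text tells. Its arguments: {"type":"object","properties":{"steps":{"type":"array","items":{"type":"array","items":{"type":"array","items":{"type":"number"}}}},"newtons":{"type":"number"}},"required":["steps"]}

```bash
mkdir -p pics; cat > h.py <<'E'
from station import r
import numpy as np, cv2
from scipy.spatial.transform import Rotation as R
def grab(n,f):
    d=r.grab_frame(n); cv2.imwrite(f'pics/{f}.png',d['pixels'][:,:,::-1]); 
    np.savez(f'pics/{f}.npz',**{k:np.array(v) for k,v in d.items()}); return d
E
python3 - <<'E'
from h import *
for n in('side','top'):
    d=grab(n,n+'0'); print(n,d['camera_matrix'],d['position'],d['attitude'])
s=r.get_state();print(s['t'],s['ee_pos'],s['ee_rot'],s['force'])
E
```

```text
side [[440.24093749   0.         322.4882764 ]
 [  0.         440.24093749 203.85615155]
 [  0.           0.           1.        ]] [0.53587221 0.85526327 0.71190102] [-0.02886913  0.87874714 -0.4758856   0.02242595]
top [[426.6296911    0.         320.82054406]
 [  0.         426.6296911  191.72662554]
 [  0.           0.           1.        ]] [ 0.48031886 -0.04904685  1.37423335] [-0.70377461  0.70922738 -0.03173671  0.02627942]
0.1 [ 0.23903067 -0.57701724  0.24060292] [ 9.80770392e-01  1.95163844e-01 -2.02578389e-04 -6.85897536e-04] [0.52827058 0.27261962 0.50327416]
```

View pics/side0.png

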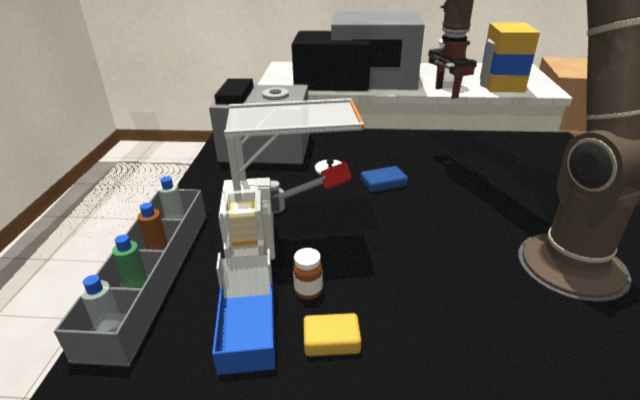

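View pics/top0.png

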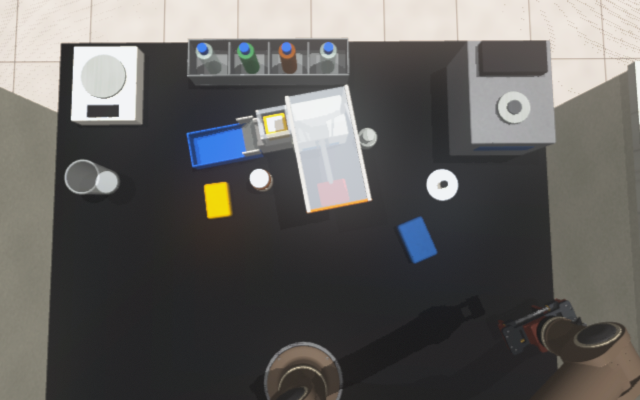

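The top view shows the tray (190-260, 125-165), the red paddle (333,190), the orange canopy edge (307,210)-(369,200) and the jar (260,180). In the side view the paddle is at (337,175) and the orange edge at (355,113). Next I'll mask these and cast rays.

```bash
cat >> h.py <<'E'
def load(f): return dict(np.load(f'pics/{f}.npz'))
def ray(d,uv):
    K=d['camera_matrix']; v=np.linalg.inv(K)@np.array([uv[0],uv[1],1.]); v=R.from_quat(d['attitude']).apply(v)
    return d['position'],v/np.linalg.norm(v)
def onz(d,uv,z):
    p,v=ray(d,uv); return p+v*(z-p[2])/v[2]
def tri(d1,u1,d2,u2):
    p,v=ray(d1,u1);q,w=ray(d2,u2)
    s=np.linalg.lstsq(np.c_[v,-w],q-p,rcond=None)[0]
    a,b=p+s[0]*v,q+s[1]*w
    return (a+b)/2,np.linalg.norm(a-b)
def proj(d,P):
    c=R.from_quat(d['attitude']).inv().apply(np.atleast_2d(P)-d['position']); c=c@d['camera_matrix'].T
    return c[:,:2]/c[:,2:]
def mask(d,h0,h1,s=120,v=50,roi=(0,400,0,640)):
    h=cv2.cvtColor(d['pixels'],cv2.COLOR_RGB2HSV).astype(int)
    m=((h[...,0]>=h0)&(h[...,0]<=h1)&(h[...,1]>s)&(h[...,2]>v)).astype(np.uint8)
    z=np.zeros_like(m); a,b,c,e=roi; z[a:b,c:e]=m[a:b,c:e]; 
    n,l,st,_=cv2.connectedComponentsWithStats(z); k=1+np.argmax(st[1:,4]); return (l==k).astype(np.uint8)
def box(m):
    c=max(cv2.findContours(m,0,2)[0],key=cv2.contourArea); return cv2.boxPoints(cv2.minAreaRect(c)),m.sum(),c
E
python3 - <<'E'
from h import *
T,S=load('top0'),load('side0'); np.set_printoptions(precision=4,suppress=True)
b,n,_=box(mask(T,100,130,roi=(115,175,180,262)));print('tray',n,b.tolist());print(np.array([onz(T,u,.06) for u in b]))
bo,n,_=box(mask(T,5,18,150,150,roi=(190,220,295,380)));print('orange top',n,bo.tolist());print(np.array([onz(T,u,.33) for u in bo]))
bs,n,_=box(mask(S,5,18,150,150,roi=(90,135,330,380)));print('orange side',n,bs.tolist())
for nm,d,roi in(('T',T,(170,207,310,360)),('S',S,(155,195,315,360))):
    h=cv2.cvtColor(d['pixels'],cv2.COLOR_RGB2HSV).astype(int);m=(((h[...,0]<8)|(h[...,0]>170))&(h[...,1]>80)&(h[...,2]>60)).astype(np.uint8)
    z=np.zeros_like(m);a,bb,c,e=roi;z[a:bb,c:e]=m[a:bb,c:e];q,n,cc=box(z);print('red',nm,n,q.tolist(),cv2.approxPolyDP(cc,3,True)[:,0].tolist())
E
```

```text
tray 2094 [[184.89601135253906, 131.927978515625], [240.4240264892578, 121.83197784423828], [247.2560272216797, 159.40798950195312], [191.72801208496094, 169.50399780273438]]
[[0.7787 0.3629 0.06  ]
 [0.8097 0.1902 0.06  ]
 [0.6908 0.1681 0.06  ]
 [0.6604 0.3397 0.06  ]]
orange top 127 [[310.78662109375, 209.9025421142578], [365.8438720703125, 199.1969757080078], [366.2706298828125, 201.3917694091797], [311.21337890625, 212.0973358154297]]
[[ 0.5217 -0.0325  0.33  ]
 [ 0.547  -0.1678  0.33  ]
 [ 0.5416 -0.1688  0.33  ]
 [ 0.5164 -0.0336  0.33  ]]
orange side 56 [[349.6000061035156, 101.20000457763672], [351.6000061035156, 100.20000457763672], [361.6000061035156, 120.20000457763672], [359.6000061035156, 121.20000457763672]]Traceback (most recent call last):
  File "<stdin>", line 8, in <module>
  File "h.py", line 27, in box
    c=max(cv2.findContours(m,0,2)[0],key=cv2.contourArea); return cv2.boxPoints(cv2.minAreaRect(c)),m.sum(),c
ValueError: max() iterable argument is empty
```

```bash
cat > red.py <<'E'
from h import *
def red(d,roi):
    p=d['pixels'].astype(int);m=((p[...,0]>1.6*p[...,1])&(p[...,0]-p[...,2]>40)&(p[...,1]<110)).astype(np.uint8)
    z=np.zeros_like(m);a,b,c,e=roi;z[a:b,c:e]=m[a:b,c:e];return box(cv2.morphologyEx(z,cv2.MORPH_OPEN,np.ones((2,2))))
E
python3 - <<'E'
from red import *
T,S=load('top0'),load('side0'); np.set_printoptions(precision=4,suppress=True)
print(T['pixels'][190,333],S['pixels'][175,337])
qt,n,_=red(T,(172,207,310,360));print(n,qt.tolist());qs,n2,cc=red(S,(155,195,315,360));print(n2,qs.tolist(),cv2.approxPolyDP(cc,2,True)[:,0].tolist())
print(tri(T,qt.mean(0),S,qs.mean(0)))
print('orange tri mid',tri(T,[338.5,205.6],S,[355.6,110.7]))
yaw=.181;M=R.from_euler('z',yaw)
for o in([.78,.038,0],):
    o=np.array(o);f=lambda *p:M.apply(np.array(p)/1e3)+o
    a=.35;h=np.array([-50,-90,115.]);u=np.array([-np.cos(a),0,np.sin(a)]);nn=np.array([np.sin(a),0,np.cos(a)])
    P={'pad%d_%d'%(l,w):f(*(h+u*l+nn*6+[0,w,0])) for l in(150,220) for w in(-40,40)}
    P.update(c1=f(-273,-170,330),c2=f(-273,-10,330),trayA=f(-54,317,60),trayB=f(54,317,60),padc=f(*(h+u*185)))
    for k,v in P.items(): print(k,v,proj(T,v)[0],proj(S,v)[0])
E
```

```text
[219 197 203] [116  26  25]Traceback (most recent call last):
  File "<stdin>", line 4, in <module>
  File "red.py", line 4, in red
    z=np.zeros_like(m);a,b,c,e=roi;z[a:b,c:e]=m[a:b,c:e];return box(cv2.morphologyEx(z,cv2.MORPH_OPEN,np.ones((2,2))))
                                                                ~~~^^^^^^^^^^^^^^^^^^^^^^^^^^^^^^^^^^^^^^^^^^^^^^^^^^^
  File "h.py", line 27, in box
    c=max(cv2.findContours(m,0,2)[0],key=cv2.contourArea); return cv2.boxPoints(cv2.minAreaRect(c)),m.sum(),c
ValueError: max() iterable argument is empty
```

```bash
sed -i 's/m=((p.*uint8)/m=((p[...,0]-p[...,1]>k)\&(p[...,0]-p[...,2]>k)\&(p[...,1]-p[...,2]<30)).astype(np.uint8)/; s/def red(d,roi)/def red(d,roi,k=40)/' red.py
python3 - <<'E'
from red import *
T,S=load('top0'),load('side0'); np.set_printoptions(precision=4,suppress=True)
print(T['pixels'][184:204:4,333].tolist())
qt,n,cc=red(T,(172,204,310,360),18);print(n,qt.tolist(),cv2.approxPolyDP(cc,2,True)[:,0].tolist());qs,n2,cc=red(S,(155,195,315,360));print(n2,qs.tolist(),cv2.approxPolyDP(cc,2,True)[:,0].tolist())
print(tri(T,qt.mean(0),S,qs.mean(0)))
print('orange tri mid',tri(T,[338.5,205.6],S,[355.6,110.7]))
yaw=.181;M=R.from_euler('z',yaw)
for o in([.78,.038,0],):
    o=np.array(o);f=lambda *p:M.apply(np.array(p)/1e3)+o
    a=.35;h=np.array([-50,-90,115.]);u=np.array([-np.cos(a),0,np.sin(a)]);nn=np.array([np.sin(a),0,np.cos(a)])
    P={'pad%d_%d'%(l,w):f(*(h+u*l+nn*6+[0,w,0])) for l in(150,220) for w in(-40,40)}
    P.update(c1=f(-273,-170,330),c2=f(-273,-10,330),trayA=f(-54,317,60),trayB=f(54,317,60),padc=f(*(h+u*185)))
    for k,v in P.items(): print(k,v,proj(T,v)[0],proj(S,v)[0])
E
```

```text
[[220, 198, 204], [219, 197, 202], [220, 197, 202], [219, 196, 202], [219, 196, 201]]
19 [[342.73583984375, 180.0754852294922], [344.58489990234375, 179.5471954345703], [346.92449951171875, 187.7358856201172], [345.075439453125, 188.26417541503906]] [[343, 180], [346, 188]]
526 [[318.9178161621094, 171.7808380126953], [346.3150939941406, 161.50685119628906], [353.1369934082031, 179.69862365722656], [325.7397155761719, 189.9726104736328]] [[346, 163], [322, 172], [326, 177], [326, 189], [352, 179]]
(array([ 0.5905, -0.1276,  0.1576]), np.float64(0.023544605900390658))
orange tri mid (array([ 0.5326, -0.0999,  0.3424]), np.float64(0.002827350526420817))
pad150_-40 [ 0.6176 -0.1239  0.1721] [343.6796 178.0383] [320.7059 170.6862]
pad150_40 [ 0.6032 -0.0452  0.1721] [315.9671 183.2913] [324.2322 186.7337]
pad220_-40 [ 0.553  -0.1357  0.1961] [348.7716 200.2483] [346.4956 160.6829]
pad220_40 [ 0.5386 -0.057   0.1961] [320.3822 205.6652] [351.6951 176.2074]
c1 [ 0.5421 -0.1784  0.33  ] [370.1742 201.1597] [352.4196 103.6545]
c2 [ 0.5133 -0.021   0.33  ] [306.0765 213.4075] [364.8224 130.0723]
trayA [0.6698 0.3401 0.06  ] [191.6344 166.4922] [273.3931 348.4556]
trayB [0.7761 0.3595 0.06  ] [185.9587 132.7569] [212.6945 354.325 ]
padc [ 0.5761 -0.0908  0.1784] [332.2528 192.5536] [336.4867 175.303 ]
```

```bash
cat > plan.py <<'E'
from h import *
from scipy.linalg import fractional_matrix_power as fmp
np.set_printoptions(precision=4,suppress=True)
O=np.array([.782,.038,0]);YAW=.181;M=R.from_euler('z',YAW)
W=lambda p:M.apply(np.array(p)/1e3)+O
D=lambda w:M.inv().apply(np.array(w)-O)*1e3
def ori(t): return M*R.from_matrix(np.array([[np.cos(t),0,np.sin(t)],[0,-1,0],[np.sin(t),0,-np.cos(t)]]))
def T(p,q): m=np.eye(4);m[:3,:3]=q.as_matrix();m[:3,3]=p;return m
def tip2tcp(tipmm,t): return T(W(tipmm)-ori(t).apply([0,0,.019]),ori(t))
def cur(): s=r.get_state(); return T(s['ee_pos'],R.from_quat(s['ee_rot']))
def pad(q,l=200,lift=0):
    a=.35-q; return np.array([-50,-90,115])+l*np.array([-np.cos(a),0,np.sin(a)])+(6+lift)*np.array([np.sin(a),0,np.cos(a)])
def rows(A,B,n):
    d=np.linalg.inv(A)@B; s=np.real(fmp(d,1/n)); return np.r_[R.from_matrix(s[:3,:3]).as_rotvec(),s[:3,3]],s
E
python3 - <<'E'
from plan import *; from red import *
Tp,S=load('top0'),load('side0')
p=Tp['pixels'].astype(int);m=((p[...,0]-p[...,1]>8)&(p[...,0]-p[...,2]>8)).astype(np.uint8);z=m*0;z[170:203,312:356]=m[170:203,312:356]
q,n,c=box(z);print('red top',n,q.tolist(),cv2.boundingRect(c)); print('tri',tri(Tp,q.mean(0),S,[336,175.7]))
d=r.grab_frame('wrist');print(d['hand_eye'])
A=cur(); t=.75
B=tip2tcp(pad(0,lift=10)-110*np.array([np.sin(t),0,-np.cos(t)]),t); print(B)
row,s=rows(A,B,20);print('row',row)
X=A
for i in range(20):
    X=X@s
    if i%4==3:print(X[:3,3],X[:3,2])
print('jar',D(onz(Tp,[260,178],.1)),'blue',onz(Tp,[417,240],.035))
E
```

```text
red top 635 [[317.0, 179.0], [355.0, 179.0], [355.0, 202.0], [317.0, 202.0]] (317, 179, 39, 24)
tri (array([ 0.5801, -0.1017,  0.1713]), np.float64(0.00465172354051536))
[[ 0.0011 -0.9707 -0.2401  0.0642]
 [ 1.      0.0012 -0.0001  0.0007]
 [ 0.0004 -0.2401  0.9707 -0.1447]
 [ 0.      0.      0.      1.    ]]
[[ 0.7197  0.18    0.6705  0.4831]
 [ 0.1317 -0.9837  0.1227 -0.1082]
 [ 0.6816  0.     -0.7317  0.293 ]
 [ 0.      0.      0.      1.    ]]
row [-0.004   0.0374  0.0101  0.0187 -0.0189  0.0039]
[ 0.2816 -0.479   0.2292] [ 0.144   0.0403 -0.9888]
[ 0.3289 -0.3825  0.2283] [ 0.2868  0.0728 -0.9552]
[ 0.3794 -0.2881  0.2386] [ 0.4243  0.0977 -0.9002]
[ 0.4314 -0.1965  0.2601] [ 0.5532  0.1145 -0.8251]
[ 0.4831 -0.1082  0.293 ] [ 0.6705  0.1227 -0.7317]
jar [-136.4048  111.295   100.    ] blue [ 0.4368 -0.3593  0.035 ]
```

```bash
python3 - <<'E'
from plan import *
A=cur(); t=.8
B=tip2tcp(pad(0,lift=22)-110*np.array([np.sin(t),0,-np.cos(t)]),t); print(B[:3,3])
row,s=rows(A,B,20);print('row',row)
E
```

```text
[ 0.4826 -0.1083  0.2998]
row [-0.0043  0.0399  0.01    0.0188 -0.0189  0.004 ]
```

>>> {"method": "step_arm", "body": {
  "steps": [
    [[-0.0043, 0.04, 0.01, 0.0188, -0.0189, 0.004, 1], [-0.0043, 0.04, 0.01, 0.0188, -0.0189, 0.004, 1], [-0.0043, 0.04, 0.01, 0.0188, -0.0189, 0.004, 1], [-0.0043, 0.04, 0.01, 0.0188, -0.0189, 0.004, 1], [-0.0043, 0.04, 0.01, 0.0188, -0.0189, 0.004, 1], [-0.0043, 0.04, 0.01, 0.0188, -0.0189, 0.004, 1], [-0.0043, 0.04, 0.01, 0.0188, -0.0189, 0.004, 1], [-0.0043, 0.04, 0.01, 0.0188, -0.0189, 0.004, 1], [-0.0043, 0.04, 0.01, 0.0188, -0.0189, 0.004, 1], [-0.0043, 0.04, 0.01, 0.0188, -0.0189, 0.004, 1], [-0.0043, 0.04, 0.01, 0.0188, -0.0189, 0.004, 1], [-0.0043, 0.04, 0.01, 0.0188, -0.0189, 0.004, 1], [-0.0043, 0.04, 0.01, 0.0188, -0.0189, 0.004, 1], [-0.0043, 0.04, 0.01, 0.0188, -0.0189, 0.004, 1], [-0.0043, 0.04, 0.01, 0.0188, -0.0189, 0.004, 1], [-0.0043, 0.04, 0.01, 0.0188, -0.0189, 0.004, 1]]
  ],
  "newtons": 20
}}

```text
t: 1.75
ee_pos: [0.432, -0.1955, 0.2642]
ee_rot: [0.943, 0.107, 0.315, -0.028]
force: [0.6, 0.1, 1.0]
opening: 0.0006
grasp_force: 0.0
```

>>> {"method": "step_arm", "body": {
  "steps": [
    [[-0.0043, 0.04, 0.01, 0.0188, -0.0189, 0.004, 1], [-0.0043, 0.04, 0.01, 0.0188, -0.0189, 0.004, 1], [-0.0043, 0.04, 0.01, 0.0188, -0.0189, 0.004, 1], [-0.0043, 0.04, 0.01, 0.0188, -0.0189, 0.004, 1], [0, 0, 0, 0, 0, 0, 1]]
  ]
}}

```text
t: 2.25
ee_pos: [0.4662, -0.1349, 0.2876]
ee_rot: [0.926, 0.097, 0.363, -0.029]
force: [0.7, 0.8, 0.3]
opening: 0.0004
grasp_force: 0.0
```

```bash
python3 - <<'E'
from plan import *
t=.8;A=cur();print(A[:3,3],D((A@[0,0,.019,1])[:3]),r.get_state()['joints'])
B=tip2tcp(pad(0,lift=22),t)
print('row to hover/4',rows(A,B,4)[0])
a=B
for q in(.11,.22,.33,.44,.55,.66):
    C=tip2tcp(pad(q,lift=22+(2-22)*q/.66),t);print(q,rows(a,C,1)[0]);a=C
d=grab('wrist','w1');grab('side','s1')
Hm=d['hand_eye'];
c=np.linalg.inv(A@Hm)
for n,w in(('pad',W(pad(0))),('e1',W([-273,-170,330])),('e2',W([-273,-10,330]))):
    x=d['camera_matrix']@(c@np.r_[w,1])[:3];print(n,x[:2]/x[2],x[2])
E
python3 -c "
import cv2,numpy as np
cv2.imwrite('pics/c1.png',np.hstack([cv2.imread('pics/w1.png')[::,:],cv2.imread('pics/s1.png')])[:,:,:][::1,::1] if 0 else cv2.resize(np.vstack([cv2.imread('pics/w1.png'),cv2.imread('pics/s1.png')]),(480,600)))"
```

```text
[ 0.4662 -0.1349  0.2876] [-328.8287 -113.1906  273.6729] [ 0.4989 -0.121  -0.0225  2.3477 -1.0256  0.5104 -0.067 ]
row to hover/4 [-0.0004  0.0134  0.0066  0.0069 -0.0057  0.0289]
0.11 [ 0.     -0.     -0.     -0.0238  0.      0.009 ]
0.22 [ 0.     -0.     -0.     -0.0225 -0.      0.0119]
0.33 [ 0.     -0.     -0.     -0.0208  0.      0.0146]
0.44 [ 0.     -0.     -0.     -0.0188 -0.      0.017 ]
0.55 [ 0.     -0.     -0.     -0.0166  0.      0.0192]
0.66 [ 0.     -0.     -0.     -0.014  -0.      0.0211]
pad [296.4812 181.2273] 0.29344839893663854
e1 [437.7705  97.9073] 0.15258698666569778
e2 [115.4964  88.8163] 0.15183778214992538
```

View pics/c1.png

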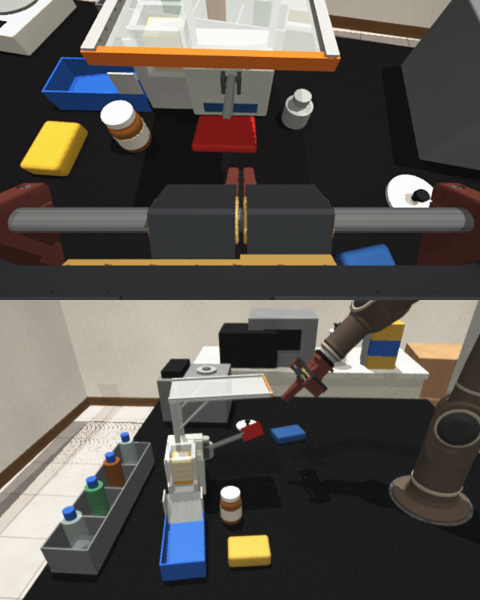

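The wrist picture shows the red paddle centred where predicted: full-image (300,178) against the predicted (296,181). The side picture shows the gripper in front of the orange edge, clear of it. Joint 5 is at its limit, so I'll relax the tool's yaw slightly.

```bash
cat >> plan.py <<'E'
def ori(t,dy=-.12): return R.from_euler('z',YAW+dy)*R.from_matrix(np.array([[np.cos(t),0,np.sin(t)],[0,-1,0],[np.sin(t),0,-np.cos(t)]]))
E
python3 - <<'E'
from plan import *
t=.77;A=cur()
H=tip2tcp(pad(0,lift=22),t); B=H.copy(); B[:3,3]-=.09*H[:3,2]
print(B[:3,3],H[:3,3])
print('row',rows(A,B,3)[0]); print(rows(B,H,3)[0])
E
```

```text
[ 0.4979 -0.0962  0.2881] [ 0.5605 -0.0924  0.2235]
row [-0.0269  0.0078  0.0369  0.0095 -0.0119  0.0084]
[ 0.   -0.    0.    0.    0.    0.03]
```

>>> {"method": "step_arm", "body": {
  "steps": [
    [[-0.027, 0.008, 0.037, 0.0095, -0.012, 0.0084, 1], [-0.027, 0.008, 0.037, 0.0095, -0.012, 0.0084, 1], [-0.027, 0.008, 0.037, 0.0095, -0.012, 0.0084, 1], [0, 0, 0, 0, 0, 0, 1], [0, 0, 0, 0, 0, 0, 1]]
  ]
}}

```text
t: 2.85
ee_pos: [0.4972, -0.099, 0.2877]
ee_rot: [0.926, 0.026, 0.375, -0.01]
force: [-1.1, -0.1, -0.6]
opening: 0.0007
grasp_force: 0.0
```

```bash
python3 - <<'E'
from plan import *
t=.77;A=cur();s=r.get_state()
H=tip2tcp(pad(0,lift=22),t)
print(A[:3,3],A[:3,2],H[:3,2],np.array(s['joints']),s['force'])
print('row',rows(A,H,5)[0])
E
```

```text
[ 0.4972 -0.099   0.2877] [ 0.6949  0.0386 -0.7181] [ 0.6948  0.0424 -0.7179] [ 0.3837 -0.1336 -0.1326  2.3727 -0.9842  0.2716 -0.3912] [-1.068  -0.1145 -0.6308]
row [ 0.0008  0.0001 -0.0007  0.0002 -0.0006  0.0181]
```

>>> {"method": "step_arm", "body": {
  "steps": [
    [[0, 0, 0, 0, -0.0006, 0.018, 1], [0, 0, 0, 0, -0.0006, 0.018, 1], [0, 0, 0, 0, -0.0006, 0.018, 1], [0, 0, 0, 0, -0.0006, 0.018, 1], [0, 0, 0, 0, -0.0006, 0.018, 1], [0, 0, 0, 0, 0, 0, 1]]
  ]
}}

```text
t: 3.45
ee_pos: [0.5271, -0.0975, 0.2662]
ee_rot: [0.925, 0.027, 0.379, -0.013]
force: [0.1, 0.8, 0.8]
opening: 0.0004
grasp_force: 0.0
```

```bash
python3 - <<'E'
from plan import *
t=.77;A=cur();s=r.get_state()
H=tip2tcp(pad(0,lift=22),t)
print(D((A@[0,0,.019,1])[:3]),pad(0,lift=22),np.array(s['joints']),s['force'])
a=A
for q in(.11,.22,.33,.44,.55,.66):
    C=tip2tcp(pad(q,lift=22+(2-22)*q/.66),t);print(q,pad(q,lift=22+(2-22)*q/.66),rows(a,C,1)[0]);a=C
grab('wrist','w2');grab('side','s2')
cv2.imwrite('pics/c2.png',cv2.resize(np.vstack([cv2.imread('pics/w2.png'),cv2.imread('pics/s2.png')]),(480,600)))
E
```

```text
[-261.8553  -88.9384  252.6307] [-228.2734  -90.      209.882 ] [-0.4677 -0.1122  0.6567  2.3993 -1.0296  0.1462 -0.3243] [0.1195 0.8075 0.7501]
0.11 [-238.4043  -90.      186.5002] [-0.0024 -0.0085 -0.0035 -0.0296 -0.0015  0.0635]
0.22 [-245.5469  -90.      162.0801] [-0.     -0.      0.     -0.0221  0.0009  0.0126]
0.33 [-249.6     -90.      136.9961] [-0.     -0.      0.     -0.0204  0.0005  0.0152]
0.44 [-250.5088  -90.      111.6316] [-0.     -0.      0.     -0.0183  0.0001  0.0176]
0.55 [-248.2649  -90.       86.3736] [-0.     -0.      0.     -0.016  -0.0003  0.0197]
0.66 [-242.9072  -90.       61.6069] [-0.     -0.      0.     -0.0134 -0.0006  0.0215]
```

View pics/c2.png

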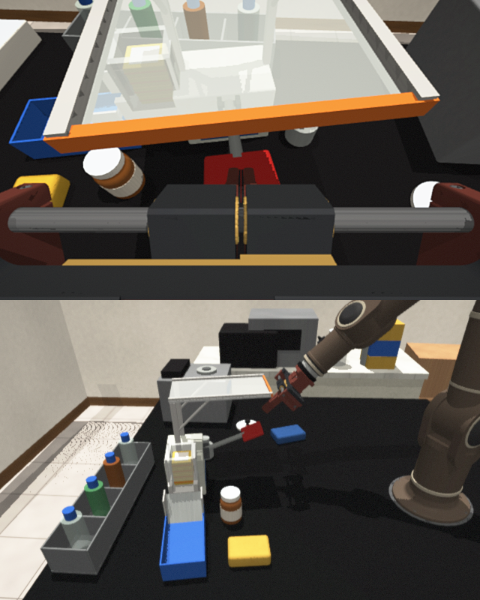

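The arm stopped at its joint-5 and joint-6 limits, 55 mm short of the hover point. The tool is still clear of everything: the wrist view has the orange edge at rows 95-150 (scaled), with the paddle below it at (240,165). I'll fit a kinematic model from the readings so I can pick a better arm configuration.

```bash
cat > fk.py <<'E'
from plan import *
from scipy.optimize import least_squares
import itertools
s=r.get_state()
DATA=[([1.11,.411,-.013,1.596,.006,1.134,-.082],[.23903,-.57702,.2406],[.98077,.19516,-.0002,-.00069]),
([.4989,-.121,-.0225,2.3477,-1.0256,.5104,-.067],[.4662,-.1349,.2876],[.926,.097,.363,-.029]),
([.3837,-.1336,-.1326,2.3727,-.9842,.2716,-.3912],[.4972,-.099,.2877],[.926,.026,.375,-.01]),
([-.4677,-.1122,.6567,2.3993,-1.0296,.1462,-.3243],[.5271,-.0975,.2662],[.925,.027,.379,-.013])]
def fk(j,L,sg):
    m=np.eye(4)
    for k,(ax,l,a) in enumerate(zip('zyzyzyz',[L[0],0,L[1],0,L[2],0,L[3]],[0,0,L[4],-L[4],0,L[5],0])):
        # roll joints then link along z; offsets along x
        q=np.eye(4);q[:3,:3]=R.from_euler(ax,(sg[k]*j[k])+(L[6+k] if len(L)>6 and k in(0,6) else 0)).as_matrix();m=m@q
        q=np.eye(4);q[2,3]=l;q[0,3]=a;m=m@q
    return m
E
python3 - <<'E'
from fk import *
best=[]
for s3,s5,s7 in itertools.product((1,-1),repeat=3):
  for off in(0,np.pi/2,np.pi,-np.pi/2):
    sg=[-1,1,s3,1,s5,1,s7]
    def res(x):
        e=[]
        for j,p,q in DATA:
            m=fk(j,x,sg); m[:3,:3]=m[:3,:3]@R.from_euler('z',off).as_matrix()
            e+=list(m[:3,3]-p)+list(.3*(R.from_matrix(m[:3,:3]).inv()*R.from_quat(q)).as_rotvec())
        return e
    f=least_squares(res,[.3,.4,.4,.25,0,0]);best.append((f.cost,s3,s5,s7,off,f.x,np.abs(np.array(res(f.x)).reshape(-1,6)).max(0)))
best.sort(key=lambda b:b[0])
for b in best[:3]:print(*b)
E
```

```text
0.0015200988618979075 -1 -1 -1 1.5707963267948966 [ 0.2648  0.4589  0.4058  0.2912  0.0252 -0.0386] [0.0437 0.0212 0.005  0.0006 0.0002 0.0002]
0.049978517089069266 -1 -1 1 1.5707963267948966 [ 0.2648  0.4589  0.4058  0.2912  0.0252 -0.0386] [0.0437 0.0212 0.005  0.0006 0.0003 0.2346]
0.16187489876090372 1 -1 -1 1.5707963267948966 [ 2.041   0.8038  1.2273  1.4106 -1.0191 -0.5325] [0.1562 0.2268 0.1288 0.2462 0.0161 0.3073]
```

>>> {"method": "step_arm", "body": {
  "steps": [
    [[0, -0.1, 0, 0, 0, -0.03, 1], [0, -0.1, 0, 0, 0, -0.03, 1], [0, -0.1, 0, 0, 0, -0.03, 1], [0, -0.05, 0, 0, 0, 0, 1]]
  ]
}}

```text
t: 3.95
ee_pos: [0.5022, -0.0906, 0.3104]
ee_rot: [0.954, 0.037, 0.297, -0.03]
force: [0.6, 0.1, -0.4]
opening: 0.0003
grasp_force: 0.0
```

```bash
cat > fk.py <<'E'
from plan import *
import json
DATA=[([1.11,.411,-.013,1.596,.006,1.134,-.082],[.23903,-.57702,.2406]),
([.4989,-.121,-.0225,2.3477,-1.0256,.5104,-.067],[.4662,-.1349,.2876]),
([.3837,-.1336,-.1326,2.3727,-.9842,.2716,-.3912],[.4972,-.099,.2877]),
([-.4677,-.1122,.6567,2.3993,-1.0296,.1462,-.3243],[.5271,-.0975,.2662])]
try: DATA+=json.load(open('data.json'))
except OSError: pass
def rec():
    s=r.get_state(); x=json.load(open('data.json')) if __import__('os').path.exists('data.json') else []
    x.append([list(map(float,s['joints'])),list(map(float,s['ee_pos']))]);json.dump(x,open('data.json','w'));return x[-1]
SG=[-1,1,-1,1,-1,1,-1]; AX='zyzyzyz'
def rots(j):
    o=[R.identity()]
    for k in range(7): o.append(o[-1]*R.from_euler(AX[k],SG[k]*j[k]))
    o[-1]=o[-1]*R.from_euler('z',np.pi/2); return o
TERMS=[(0,2),(2,1),(3,2),(3,0),(4,1),(5,2),(5,0),(6,1),(6,0),(7,2)]
PRI=np.array([.3,0,.45,0,0,.4,0,0,0,.3])
def cols(j): o=rots(j); return np.array([o[k].as_matrix()[:,a] for k,a in TERMS]).T
def fit():
    A=np.vstack([cols(j) for j,_ in DATA]);b=np.hstack([p for _,p in DATA]);lam=3e-3
    x=PRI+np.linalg.lstsq(np.vstack([A,lam*np.eye(len(PRI))]),np.r_[b-A@PRI,np.zeros(len(PRI))],rcond=None)[0]
    return x,(A@x-b).reshape(-1,3)
E
python3 - <<'E'
from fk import *
print(rec())
E
python3 - <<'E'
from fk import *
x,e=fit();print(x);print(e)
E
```

```text
[[0.04104476959024367, -0.13639065021813176, 0.15760209527454785, 2.218486289149557, -0.3586195614591762, 0.5076570688358425, -1.0235100508919617], [0.5022263274959258, -0.09059943524554062, 0.31042074268397857]]
[ 0.2835 -0.0291  0.5324  0.002  -0.0183  0.4502 -0.0003 -0.0008  0.
  0.3402]
[[ 0.  0.  0.]
 [ 0.  0. -0.]
 [-0. -0.  0.]
 [ 0.  0. -0.]
 [-0. -0. -0.]]
```

```bash
cat >> fk.py <<'E'
from scipy.optimize import least_squares
X,_=fit()
LO=np.array([-2.95,-.29,-1.47,.14,-1.03,.13,-2.86])+.04;HI=np.array([2.95,1.99,1.44,2.54,4.17,1.85,2.86])-.04
def FK(j): return T(cols(j)@X,rots(j)[-1])
def ik(B,j0,w=.02):
    Rb=R.from_matrix(B[:3,:3])
    def res(j):
        m=FK(j);return np.r_[10*(m[:3,3]-B[:3,3]),3*(R.from_matrix(m[:3,:3]).inv()*Rb).as_rotvec(),w*(j-j0)]
    j=least_squares(res,np.clip(j0,LO+1e-3,HI-1e-3),bounds=(LO,HI)).x
    return j,np.linalg.norm(res(j)[:6])
E
python3 - <<'E'
from fk import *
rng=np.random.default_rng(0)
for t,dy in((.7,0),(.77,0),(.77,-.12)):
  for flip in(0,1):
    def mk(q,l): 
        B=tip2tcp(pad(q,lift=l),t); B[:3,:3]=(ori(t,dy)*R.from_euler('z',np.pi*flip)).as_matrix(); B[:3,3]=W(pad(q,lift=l))-.019*B[:3,2]; return B
    H=mk(0,22);Dn=mk(.66,2);H0=H.copy();H0[:3,3]-=.11*H[:3,2]
    sols=[]
    for _ in range(25):
        j0=LO+(HI-LO)*rng.random(7); j,e=ik(H,j0,1e-4)
        if e>2e-3: continue
        jd,ed=ik(Dn,j,.003); jb,eb=ik(H0,j,.003)
        if ed+eb>.02: continue
        mg=min(np.min(np.minimum(x-LO,HI-x)) for x in(j,jd,jb)); sols.append((mg,j,jd,jb))
    sols.sort(key=lambda s:-s[0]); print(t,dy,flip,len(sols))
    for s in sols[:3]: print('  mg %.2f'%s[0],*[v.round(2).tolist() for v in s[1:]])
E
```

```text
0.7 0 0 4
  mg 0.00 [1.44, 0.47, -1.43, 2.22, 1.01, 0.27, -2.11] [1.31, 1.05, -1.43, 2.36, 2.01, 0.71, -2.81] [1.18, -0.12, -0.75, 2.24, -0.92, 0.57, -0.29]
  mg 0.00 [1.44, 0.47, -1.43, 2.22, 1.01, 0.27, -2.12] [1.31, 1.05, -1.43, 2.36, 2.01, 0.71, -2.81] [1.18, -0.12, -0.75, 2.24, -0.92, 0.57, -0.29]
  mg 0.00 [1.36, 0.36, -1.29, 2.22, 0.6, 0.17, -1.74] [1.31, 1.05, -1.43, 2.36, 2.01, 0.71, -2.81] [1.16, -0.12, -0.73, 2.24, -0.92, 0.57, -0.29]
0.7 0 1 5
  mg 0.00 [1.44, 0.47, -1.43, 2.22, 1.01, 0.27, 1.03] [1.31, 1.05, -1.43, 2.36, 2.01, 0.71, 0.34] [1.03, -0.12, -0.62, 2.24, -0.9, 0.55, 2.82]
  mg 0.00 [1.44, 0.47, -1.43, 2.22, 1.01, 0.27, 1.03] [1.31, 1.05, -1.43, 2.36, 2.01, 0.71, 0.34] [1.03, -0.12, -0.62, 2.24, -0.9, 0.55, 2.82]
  mg 0.00 [1.44, 0.47, -1.43, 2.22, 1.01, 0.27, 1.03] [1.31, 1.05, -1.43, 2.36, 2.01, 0.71, 0.33] [1.03, -0.12, -0.62, 2.24, -0.9, 0.55, 2.82]
0.77 0 0 0
0.77 0 1 0
0.77 -0.12 0 0
0.77 -0.12 1 6
  mg 0.00 [1.41, 0.43, -1.43, 2.3, 1.67, 0.27, 0.24] [1.23, 0.98, -1.34, 2.43, 2.29, 0.77, -0.08] [-0.21, -0.25, 0.38, 2.4, -0.37, 0.24, 2.15]
  mg 0.00 [1.41, 0.43, -1.43, 2.3, 1.67, 0.27, 0.24] [1.23, 0.98, -1.34, 2.43, 2.29, 0.77, -0.08] [-0.21, -0.25, 0.38, 2.4, -0.37, 0.24, 2.15]
  mg 0.00 [1.41, 0.43, -1.43, 2.3, 1.67, 0.27, 0.24] [1.23, 0.98, -1.34, 2.43, 2.29, 0.77, -0.08] [-0.21, -0.25, 0.38, 2.4, -0.37, 0.24, 2.15]
```

```bash
cat > srch.py <<'E'
from fk import *
g=np.stack(np.meshgrid([-.0375,0,.0375],np.linspace(-.089,.089,7),np.linspace(-.24,-.061,12)),-1).reshape(-1,3)
cam=np.array([[.064,0,-.145]])
def clear(B):
    def dist(P,rad):
        p=np.array([D(B[:3,:3]@x+B[:3,3]) for x in P]); lo=np.array([-273,-170,330]);hi=np.array([20,-10,345])
        return np.linalg.norm(np.maximum(0,np.maximum(lo-p,p-hi)),axis=1).min()-rad
    return min(dist(g,0),dist(cam,20))
def mk(q,l,t,dy,f,back=0):
    B=np.eye(4);B[:3,:3]=(ori(t,dy)*R.from_euler('z',np.pi*f)).as_matrix();B[:3,3]=W(pad(q,l=203,lift=l))-(.019+back)*B[:3,2];return B
E
cat > go.py <<'E'
from srch import *
from multiprocessing import Pool
seeds=[np.array([s1,.2,s3,2.3,s5,.4,s7]) for s1,s3 in((.1,0),(.9,-.8),(-.6,.8)) for s5,s7 in((0,0),(3.0,1.5),(3.0,-1.5),(1.5,0))]
def job(a):
    t,dy,f=a; out=[]
    for nm,q,l in(('H',0,22),('M',.33,12),('D',.66,3)):
        B=mk(q,l,t,dy,f);c=clear(B);b=(9,None)
        if c<12: continue
        for s in seeds:
            j,e=ik(B,s,1e-3)
            if e<6e-3:
                m=np.min(np.minimum(j-LO,HI-j)); out.append((nm,t,dy,f,round(c),round(m,2),j.round(2).tolist()))
    return out
if __name__=='__main__':
    G=[(t,dy,f) for t in(.5,.6,.7,.8,.9,1.) for dy in(-.5,-.25,0,.25) for f in(0,1)]
    with Pool() as p: res=sum(p.map(job,G),[])
    import pickle;pickle.dump(res,open('res.pkl','wb'))
    best={}
    for x in res:
        k=x[:4]+(x[6][4]>1.2,)
        if k not in best or best[k][5]<x[5]: best[k]=x
    for k in sorted(best): 
        if best[k][5]>.03: print(*best[k])
E
OMP_NUM_THREADS=1 timeout 500 python3 go.py
```

```text
D 0.5 -0.5 1 37 0.23 [0.78, 0.56, -0.97, 2.27, 1.61, 0.6, -0.19]
D 0.5 -0.25 1 52 0.23 [0.88, 0.55, -0.96, 2.27, 1.63, 0.42, 0.1]
D 0.5 0 0 68 0.15 [1.02, 0.6, -1.01, 2.24, 1.44, 0.32, -2.52]
D 0.5 0 1 68 0.2 [1.06, 0.64, -1.08, 2.24, 1.46, 0.37, 0.61]
D 0.5 0.25 0 52 0.19 [1.16, 0.72, -1.14, 2.18, 1.1, 0.36, -1.86]
D 0.5 0.25 0 52 0.15 [1.24, 0.84, -1.28, 2.18, 1.25, 0.5, -1.97]
D 0.5 0.25 1 52 0.2 [1.17, 0.73, -1.15, 2.18, 1.11, 0.37, 1.27]
D 0.5 0.25 1 52 0.2 [1.21, 0.79, -1.23, 2.18, 1.21, 0.45, 1.2]
D 0.6 -0.5 0 63 0.12 [0.23, 0.4, -0.32, 2.38, 2.11, 0.37, 2.32]
D 0.6 -0.5 1 63 0.16 [0.78, 0.59, -1.0, 2.34, 1.88, 0.69, -0.45]
D 0.6 -0.25 0 77 0.09 [-0.09, 0.38, 0.21, 2.41, 3.5, 0.26, 1.21]
D 0.6 -0.25 1 77 0.16 [1.02, 0.68, -1.14, 2.34, 1.95, 0.59, -0.14]
D 0.6 0 0 78 0.06 [1.25, 0.91, -1.37, 2.3, 1.79, 0.63, -2.7]
D 0.6 0 1 92 0.19 [1.15, 0.72, -1.16, 2.31, 1.87, 0.4, 0.28]
D 0.6 0.25 0 77 0.11 [1.24, 0.77, -1.17, 2.23, 1.39, 0.28, -2.08]
D 0.6 0.25 1 77 0.12 [1.24, 0.78, -1.18, 2.23, 1.39, 0.29, 1.06]
D 0.7 -0.5 0 84 0.06 [0.33, 0.45, -0.47, 2.44, 2.3, 0.57, 2.13]
D 0.7 -0.5 1
[... 2233 characters left out ...]
 0.7 0 0 25 0.04 [1.38, 0.66, -1.39, 2.33, 1.75, 0.37, -2.74]
M 0.7 0 1 71 0.11 [1.35, 0.6, -1.32, 2.34, 1.79, 0.29, 0.34]
M 0.7 0.25 0 23 0.05 [1.45, 0.74, -1.38, 2.25, 1.1, 0.28, -1.8]
M 0.7 0.25 1 58 0.05 [1.43, 0.68, -1.32, 2.25, 0.97, 0.22, 1.46]
M 0.8 -0.5 1 62 0.05 [0.93, 0.51, -1.21, 2.45, 2.03, 0.82, -0.62]
M 0.8 -0.25 1 75 0.05 [1.21, 0.59, -1.32, 2.45, 2.23, 0.61, -0.4]
M 0.8 0 0 42 0.09 [1.06, 0.39, -0.86, 2.41, 3.46, 0.26, 1.76]
M 0.8 0 1 87 0.1 [1.37, 0.64, -1.31, 2.4, 2.34, 0.32, -0.15]
M 0.9 0 1 101 0.05 [1.43, 0.8, -1.37, 2.45, 2.52, 0.47, -0.21]
M 1.0 0.25 0 74 0.09 [1.45, 0.75, -1.12, 2.37, 3.94, 0.26, 1.84]
M 1.0 0.25 1 105 0.05 [1.48, 0.8, -1.18, 2.37, 3.79, 0.22, -1.14]
```

```bash
cat > path.py <<'E'
from srch import *
J0=np.array(r.get_state()['joints'])
ts={0:.88,1:.82,2:.76,3:.7}; dy=-.25
JH=np.array([1.26,.34,-1.29,2.42,2.42,.41,-.69])
jh,e=ik(mk(0,22,.88,dy,1),JH,.003);print('H',jh,e)
j=jh
for q,l,t in((.22,16,.82),(.44,10,.76),(.66,3,.7)):
    j,e=ik(mk(q,l,t,dy,1),j,.01);print(q,j,e,clear(mk(q,l,t,dy,1)))
j=jh
for b in(.03,.06,.09,.12):
    j,e=ik(mk(0,22,.88,dy,1,b),j,.01);print('back',b,j,e)
jb=j
N=30;a=J0;P=FK(J0)
for i in range(1,N+1):
    q=J0+(jb-J0)*i/N; B=FK(q); a,e=ik(B,a,.03)
    row=rows(P,B,1)[0];P=B
    if i%3==0: print(i,B[:3,3],'tip',D((B@[0,0,.019,1])[:3]).round(),'clr %.0f'%clear(B),np.abs(row[:3]).max().round(3),'q',q.round(2),'sim',a.round(2),round(e,3))
E
python3 path.py
```

```text
H [ 1.248   0.3131 -1.2705  2.4063  2.3937  0.3673 -0.6707] 7.610794508578403e-07
0.22 [ 1.15    0.3973 -1.1834  2.4416  2.3744  0.438  -0.6257] 1.5636461926882633e-05 56.03044196630121
0.44 [ 1.0368  0.5095 -1.0887  2.4486  2.3557  0.5214 -0.5783] 1.5039323110028561e-05 85.55040481603314
0.66 [ 0.9282  0.6302 -0.9973  2.4197  2.3379  0.5881 -0.5321] 1.1711720275467083e-05 101.25330222652931
back 0.03 [ 1.467   0.2175 -1.43    2.4267  2.4902  0.2632 -0.7869] 8.792776257973254e-05
back 0.06 [ 0.9821 -0.0585 -0.8229  2.4593  3.6943  0.186  -2.0908] 0.0010737048173394019
back 0.09 [ 0.72   -0.1622 -0.541   2.4873  4.13    0.17   -2.5436] 0.012694354479484343
back 0.12 [ 0.7528 -0.2158 -0.5761  2.5     4.13    0.17   -2.5724] 0.20600555919030403
3 [ 0.477  -0.158   0.2955] tip [-326. -142.  279.] clr 60 0.083 q [ 0.11 -0.14  0.08  2.25  0.09  0.47 -1.18] sim [ 0.15 -0.14  0.05  2.24  0.07  0.47 -1.16] 0.0
6 [ 0.4691 -0.217   0.3073] tip [-345. -202.  292.] clr 79 0.087 q [ 0.18 -0.15  0.01  2.27  0.54  0.44 -1.33] sim [ 0.26 -0.15 -0.06  2.27  0.51  0.43 -1.31] 0.0
9 [ 0.4768 -0.2555  0.
[... 592 characters left out ...]
-0.19 -0.09  2.4   2.23  0.34 -1.84] 0.0
21 [ 0.5385 -0.1737  0.3982] tip [-262. -173.  391.] clr 73 0.098 q [ 0.54 -0.19 -0.36  2.42  2.78  0.27 -2.11] sim [ 0.15 -0.21 -0.03  2.43  2.51  0.3  -1.81] 0.0
24 [ 0.5307 -0.1314  0.3718] tip [-262. -128.  363.] clr 59 0.099 q [ 0.61 -0.2  -0.43  2.44  3.23  0.24 -2.26] sim [ 0.09 -0.22  0.01  2.47  2.71  0.24 -1.72] 0.0
27 [ 0.5099 -0.1     0.3339] tip [-277.  -92.  324.] clr 54 0.099 q [ 0.68 -0.21 -0.5   2.47  3.68  0.2  -2.42] sim [ 0.15 -0.22 -0.07  2.5   2.98  0.17 -1.71] 0.014
30 [ 0.4798 -0.0842  0.2926] tip [-305.  -70.  281.] clr 57 0.099 q [ 0.75 -0.22 -0.58  2.5   4.13  0.17 -2.57] sim [ 0.75 -0.22 -0.58  2.5   4.13  0.17 -2.57] 0.001
```

```bash
cat > path2.py <<'E'
from srch import *
J0=np.array(r.get_state()['joints']); dy=-.25
jh,e=ik(mk(0,22,.88,dy,1),np.array([1.26,.34,-1.29,2.42,2.42,.41,-.69]),.003)
def side(s,up=0):
    B=mk(0,22,.88,dy,1);B[:3,3]+=M.apply([0,-s,up]);return B
j=jh
for s in(.05,.1,.15,.2):
    j,e=ik(side(s),j,.01);print('side',s,j,e,'clr %.0f'%clear(side(s)))
    if s==.15: jb=j
N=30;a=J0;P=FK(J0);out=[]
for i in range(1,N+1):
    q=J0+(jb-J0)*i/N; B=FK(q); a,e=ik(B,a,.03)
    row=rows(P,B,1)[0];P=B;out.append(row)
    if i%3==0: print(i,B[:3,3],'tip',D((B@[0,0,.019,1])[:3]).round(),'clr %.0f'%clear(B),np.abs(row[:3]).max().round(3),np.abs(row[3:]).max().round(3),'q',q.round(2),'sim',a.round(2),round(e,3))
for s in(.1,.05,0):
    for k in range(5): a,e=ik(side(s+.05*(4-k)/5),a,.03)
    print('in',s,a,e)
for q,l,t in((.22,16,.82),(.44,10,.76),(.66,3,.7)):
    a,e=ik(mk(q,l,t,dy,1),a,.03);print(q,a,e)
for i,o in enumerate(out): print(json.dumps(o.round(3).tolist()+[1]),end=',')
E
python3 path2.py
```

```text
side 0.05 [ 1.344   0.3703 -1.2476  2.3588  2.4759  0.3009 -0.6237] 1.3784319330091956e-05 clr 12
side 0.1 [ 1.4077  0.4237 -1.2083  2.2994  2.5365  0.2306 -0.5725] 9.799251784816592e-06 clr 12
side 0.15 [ 1.466   0.4912 -1.1899  2.2295  2.4653  0.17   -0.3971] 0.00017822578965837106 clr 12
side 0.2 [ 1.5481  0.6089 -1.2454  2.1497  1.9854  0.17    0.2014] 0.0004696441006822031 clr 19
3 [ 0.4928 -0.1404  0.2754] tip [-308. -126.  259.] clr 36 0.103 0.014 q [ 0.18 -0.07  0.02  2.22 -0.08  0.47 -0.96] sim [ 0.08 -0.08  0.12  2.23 -0.05  0.47 -0.98] 0.0
6 [ 0.4887 -0.1858  0.2504] tip [-321. -172.  234.] clr 32 0.105 0.011 q [ 0.33 -0.01 -0.11  2.22  0.21  0.44 -0.9 ] sim [ 0.09 -0.02  0.12  2.23  0.22  0.44 -0.91] 0.0
9 [ 0.491  -0.2233  0.2318] tip [-326. -211.  215.] clr 35 0.105 0.008 q [ 0.47  0.05 -0.25  2.22  0.49  0.41 -0.84] sim [ 0.1   0.03  0.13  2.24  0.45  0.4  -0.8 ] 0.0
12 [ 0.4997 -0.2509  0.2167] tip [-323. -241.  201.] clr 26 0.104 0.008 q [ 0.61  0.11 -0.38  2.22  0.77  0.37 -0.77] sim [ 0.11  0.09  0.15  2.25  0.64  0.33 -0.66] 0.0
15 [ 0.5133 -0.2677  0.204 ] tip [-
[... 2280 characters left out ...]
01, 0.003, 0.007, 1],[-0.019, 0.003, -0.099, -0.001, 0.003, 0.006, 1],[-0.022, 0.004, -0.098, -0.0, 0.003, 0.006, 1],[-0.024, 0.004, -0.097, 0.0, 0.004, 0.005, 1],[-0.027, 0.003, -0.095, 0.0, 0.004, 0.004, 1],[-0.029, 0.002, -0.094, 0.0, 0.005, 0.003, 1],[-0.032, 0.0, -0.093, -0.0, 0.005, 0.003, 1],[-0.033, -0.002, -0.092, -0.001, 0.006, 0.002, 1],[-0.035, -0.005, -0.091, -0.001, 0.006, 0.001, 1],[-0.035, -0.008, -0.09, -0.002, 0.006, 0.0, 1],[-0.035, -0.012, -0.09, -0.003, 0.006, -0.001, 1],[-0.034, -0.015, -0.089, -0.004, 0.006, -0.002, 1],[-0.033, -0.019, -0.089, -0.005, 0.006, -0.002, 1],[-0.031, -0.023, -0.089, -0.006, 0.005, -0.003, 1],[-0.028, -0.026, -0.09, -0.007, 0.004, -0.004, 1],
```

```bash
cat > go2.py <<'E'
from srch import *
from multiprocessing import Pool
JH=np.array([1.25,.31,-1.27,2.4,2.39,.4,-.67])
def job(a):
    dx,ds,dz,t,dy=a; B=mk(0,22,t,dy,1); B[:3,3]+=M.apply([dx,ds,dz]); c=clear(B)
    if c<16: return None
    b=None
    for s in(JH,np.array([.78,.56,-.97,2.27,1.61,.6,-.19]),np.array([1.,.4,-1.1,2.3,1.8,.4,-.3])):
        j,e=ik(B,s,2e-3)
        if e<3e-3:
            m=np.min(np.minimum(j-LO,HI-j)); 
            if b is None or m>b[0]: b=(m,a,c,j)
    return b
if __name__=='__main__':
    pos=[(0,0,0),(-.03,-.03,0),(-.05,0,0),(-.05,0,-.03),(0,-.06,0),(0,-.1,0),(-.04,-.1,0),(-.08,-.1,0),(-.08,-.1,-.05),(-.08,-.05,-.05),(-.04,-.15,-.05)]
    G=[p+(t,dy) for p in pos for t in(.5,.6,.7,.8,.9,1.) for dy in(-.9,-.7,-.5,-.35,-.2)]
    with Pool() as p: res=[x for x in p.map(job,G) if x]
    for p in pos:
        k=sorted([x for x in res if x[1][:3]==p],key=lambda x:-x[0])[:2]
        for x in k: print(x[1],'m %.2f clr %.0f'%(x[0],x[2]),x[3].round(2))
E
OMP_NUM_THREADS=1 timeout 400 python3 go2.py
```

```text
(0, 0, 0, 1.0, -0.9) m 0.18 clr 19 [ 0.51  0.5  -1.12  2.32  1.7   1.32 -0.86]
(0, 0, 0, 0.9, -0.2) m 0.09 clr 22 [ 1.32  0.37 -1.33  2.41  2.48  0.37 -0.66]
(-0.03, -0.03, 0, 0.8, -0.35) m 0.11 clr 16 [ 1.37  0.25 -1.32  2.38  2.03  0.28 -0.39]
(-0.03, -0.03, 0, 0.9, -0.5) m 0.05 clr 17 [ 1.19  0.3  -1.32  2.45  2.11  0.61 -0.66]
(-0.05, 0, 0, 0.7, -0.5) m 0.14 clr 20 [ 1.13  0.08 -1.19  2.36  1.33  0.31  0.01]
(-0.05, 0, 0, 0.9, -0.9) m 0.12 clr 21 [ 0.68  0.37 -1.23  2.38  1.57  1.14 -0.77]
(-0.05, 0, -0.03, 0.7, -0.9) m 0.20 clr 16 [ 0.73  0.32 -1.14  2.3   1.38  0.9  -0.53]
(-0.05, 0, -0.03, 0.6, -0.5) m 0.19 clr 26 [ 1.1   0.22 -1.2   2.31  1.22  0.43  0.15]
(0, -0.06, 0, 0.9, -0.2) m 0.11 clr 19 [ 1.43  0.44 -1.29  2.35  2.56  0.28 -0.59]
(0, -0.06, 0, 1.0, -0.2) m 0.07 clr 30 [ 1.46  0.57 -1.36  2.41  2.69  0.47 -0.63]
(0, -0.1, 0, 1.0, -0.35) m 0.10 clr 21 [ 1.37  0.51 -1.27  2.4   2.61  0.55 -0.69]
(0, -0.1, 0, 1.0, -0.2) m 0.09 clr 30 [ 1.53  0.62 -1.34  2.36  2.73  0.39 -0.57]
(-0.04, -0.1, 0, 0.9, -0.35) m 0.10 clr 34 [ 1.52  0.39 -1.32  2.4   2.53  0.34 -0.66]
(-0.04, -0.1, 0, 0.9, -0.5) m 0.09 clr 23 [ 1.32  0.3  -1.21  2.41  2.34  0.46 -0.71]
(-0.08, -0.1, 0, 0.7, -0.7) m 0.18 clr 17 [ 1.21  0.13 -1.1   2.32  1.36  0.35 -0.02]
(-0.08, -0.1, 0, 0.8, -0.7) m 0.10 clr 26 [ 1.25  0.16 -1.18  2.4   1.81  0.43 -0.47]
(-0.08, -0.1, -0.05, 0.6, -0.7) m 0.20 clr 31 [ 1.17  0.3  -1.12  2.3   1.38  0.48 -0.01]
(-0.08, -0.1, -0.05, 0.6, -0.5) m 0.19 clr 49 [ 1.37  0.35 -1.24  2.3   1.36  0.37  0.29]
(-0.08, -0.05, -0.05, 0.5, -0.7) m 0.19 clr 18 [ 1.17  0.32 -1.24  2.26  1.13  0.6   0.15]
(-0.08, -0.05, -0.05, 0.6, -0.7) m 0.16 clr 31 [ 1.09  0.26 -1.16  2.34  1.37  0.53 -0.12]
(-0.04, -0.15, -0.05, 0.6, -0.5) m 0.26 clr 16 [ 1.3   0.46 -1.15  2.18  1.32  0.43  0.42]
(-0.04, -0.15, -0.05, 0.8, -0.5) m 0.17 clr 45 [ 1.37  0.53 -1.22  2.33  2.12  0.5  -0.32]
```

```bash
cat > path3.py <<'E'
from srch import *
J=np.array(r.get_state()['joints'])
def pose(dx,ds,dz,t,dy): 
    B=mk(0,22,t,dy,1);B[:3,3]+=M.apply([dx,ds,dz]);return B
WP=[pose(-.08,-.1,-.05,.5,-.7),pose(-.05,0,-.01,.7,-.5),pose(-.02,0,0,.82,-.4),mk(0,22,.88,-.3,1),mk(.33,12,.78,-.3,1),mk(.66,3,.7,-.3,1)]
if __name__=='__main__':
  P=FK(J);a=J
  for B,n in zip(WP,(26,10,5,4,6,6)):
    rw,s=rows(P,B,n);X=P;cl=[]
    for i in range(n):
        X=X@s;a,e=ik(X,a,.02);cl.append(clear(X))
    print(n,rw,'end',a.round(2),round(e,4),'clr %.0f'%min(cl),'tip',D((X@[0,0,.019,1])[:3]).round());P=B
E
python3 path3.py
```

```text
26 [ 0.0047 -0.018  -0.1    -0.0061 -0.0015  0.0048] end [-0.02  0.13  0.23  2.28  0.45  0.28  0.85] 0.0 clr 0 tip [-311. -190.  161.]
10 [-0.0113 -0.0199 -0.0165  0.0009  0.0097 -0.0051] end [-0.29 -0.01  0.23  2.44  1.38  0.25 -0.1 ] 0.0002 clr 14 tip [-281.  -90.  201.]
5 [-0.0138 -0.024  -0.0145 -0.0049  0.0024  0.0022] end [-0.22  0.03  0.2   2.47  2.32  0.23 -0.93] 0.0004 clr 17 tip [-251.  -90.  211.]
4 [-0.0188 -0.015  -0.0165 -0.0028  0.0014  0.0035] end [-0.04  0.08  0.09  2.47  2.96  0.29 -1.45] 0.0002 clr 15 tip [-231.  -90.  211.]
6 [ 0.      0.0167 -0.      0.0111 -0.0011  0.0057] end [ 0.04  0.22  0.02  2.5   3.05  0.36 -1.52] 0.0002 clr 24 tip [-253.  -90.  137.]
6 [-0.      0.0133  0.      0.0075  0.0003  0.0099] end [ 0.06  0.41  0.01  2.47  3.06  0.44 -1.54] 0.0 clr 74 tip [-246.  -90.   62.]
```

```bash
sed -i 's/^WP=\[/WP=[pose(-.15,-.1,-.05,.5,-.6),/; s/(26,10,5,4,6,6)/(24,6,9,5,4,6,6)/; s/pose(-.08,-.1,-.05,.5,-.7)/pose(-.08,-.08,-.04,.58,-.6)/' path3.py; python3 path3.py
```

```text
24 [ 0.0054 -0.017  -0.1123 -0.0084 -0.0054  0.004 ] end [-0.09  0.02  0.43  2.41  0.15  0.22  1.35] 0.0002 clr 19 tip [-381. -190.  161.]
6 [ 0.     -0.0133  0.     -0.0073  0.0093  0.0025] end [-0.15  0.08  0.34  2.37  0.65  0.17  0.72] 0.0009 clr 32 tip [-311. -170.  171.]
9 [-0.0066 -0.0133 -0.0089 -0.0002  0.0092 -0.0038] end [-0.34 -0.01  0.28  2.44  1.38  0.25 -0.1 ] 0.0001 clr 18 tip [-281.  -90.  201.]
5 [-0.0138 -0.024  -0.0145 -0.0049  0.0024  0.0022] end [-0.28  0.03  0.26  2.47  2.32  0.23 -0.94] 0.0004 clr 17 tip [-251.  -90.  211.]
4 [-0.0188 -0.015  -0.0165 -0.0028  0.0014  0.0035] end [-0.09  0.08  0.14  2.47  2.98  0.29 -1.47] 0.0002 clr 15 tip [-231.  -90.  211.]
6 [ 0.      0.0167 -0.      0.0111 -0.0011  0.0057] end [ 0.04  0.22  0.02  2.5   3.05  0.36 -1.52] 0.0005 clr 24 tip [-253.  -90.  137.]
6 [-0.      0.0133  0.      0.0075  0.0003  0.0099] end [ 0.06  0.41  0.01  2.47  3.06  0.44 -1.54] 0.0 clr 74 tip [-246.  -90.   62.]
```

>>> {"method": "step_arm", "body": {
  "steps": [
    [[0.0054, -0.018, -0.112, -0.0084, -0.0054, 0.004, 1], [0.0054, -0.018, -0.112, -0.0084, -0.0054, 0.004, 1], [0.0054, -0.018, -0.112, -0.0084, -0.0054, 0.004, 1], [0.0054, -0.018, -0.112, -0.0084, -0.0054, 0.004, 1], [0.0054, -0.018, -0.112, -0.0084, -0.0054, 0.004, 1], [0.0054, -0.018, -0.112, -0.0084, -0.0054, 0.004, 1], [0.0054, -0.018, -0.112, -0.0084, -0.0054, 0.004, 1], [0.0054, -0.018, -0.112, -0.0084, -0.0054, 0.004, 1], [0.0054, -0.018, -0.112, -0.0084, -0.0054, 0.004, 1], [0.0054, -0.018, -0.112, -0.0084, -0.0054, 0.004, 1], [0.0054, -0.018, -0.112, -0.0084, -0.0054, 0.004, 1], [0.0054, -0.018, -0.112, -0.0084, -0.0054, 0.004, 1], [0.0054, -0.018, -0.112, -0.0084, -0.0054, 0.004, 1], [0.0054, -0.018, -0.112, -0.0084, -0.0054, 0.004, 1], [0.0054, -0.018, -0.112, -0.0084, -0.0054, 0.004, 1], [0.0054, -0.018, -0.112, -0.0084, -0.0054, 0.004, 1], [0.0054, -0.018, -0.112, -0.0084, -0.0054, 0.004, 1], [0.0054, -0.018, -0.112, -0.0084, -0.0054, 0.004, 1], [0.0054, -0.018, -0.112, -0.0084, -0.0054, 0.004, 1], [0.0054, -0.018, -0.112, -0.0084, -0.0054, 0.004, 1]]
  ]
}}

```text
t: 5.95
ee_pos: [0.4158, -0.1732, 0.1781]
ee_rot: [0.407, 0.887, 0.014, 0.217]
force: [-0.0, 0.3, -1.1]
opening: 0.0006
grasp_force: 0.0
```

```bash
sed -i 's/(24,6,9,5,4,6,6)/(8,6,9,5,4,6,6)/' path3.py; python3 -c "
from fk import *
J,p=rec();print(np.array(J),FK(J)[:3,3]-p)";  python3 path3.py
```

```text
[-0.1145 -0.034   0.3621  2.4224  0.1954  0.3212  0.7876] [0.0006 0.     0.0005]
8 [ 0.001  -0.0083 -0.056  -0.0044 -0.0028  0.0018] end [-0.07  0.02  0.41  2.41  0.15  0.22  1.35] 0.0001 clr 79 tip [-381. -190.  161.]
6 [ 0.     -0.0133  0.     -0.0073  0.0093  0.0025] end [-0.18  0.08  0.37  2.37  0.64  0.17  0.73] 0.0009 clr 32 tip [-311. -170.  171.]
9 [-0.0066 -0.0133 -0.0089 -0.0002  0.0092 -0.0038] end [-0.37 -0.01  0.31  2.44  1.37  0.25 -0.09] 0.0001 clr 18 tip [-281.  -90.  201.]
5 [-0.0138 -0.024  -0.0145 -0.0049  0.0024  0.0022] end [-0.31  0.03  0.29  2.47  2.31  0.23 -0.93] 0.0004 clr 17 tip [-251.  -90.  211.]
4 [-0.0188 -0.015  -0.0165 -0.0028  0.0014  0.0035] end [-0.12  0.08  0.17  2.47  2.98  0.29 -1.47] 0.0002 clr 15 tip [-231.  -90.  211.]
6 [ 0.      0.0167 -0.      0.0111 -0.0011  0.0057] end [ 0.03  0.22  0.03  2.5   3.04  0.36 -1.52] 0.0006 clr 24 tip [-253.  -90.  137.]
6 [-0.      0.0133  0.      0.0075  0.0003  0.0099] end [ 0.05  0.41  0.01  2.47  3.06  0.44 -1.55] 0.0 clr 74 tip [-246.  -90.   62.]
```

```bash
cat > p4.py <<'E'
from path3 import *
J=np.array(r.get_state()['joints'])
for t1,y1,t2,y2 in itertools.product((.45,.52,.58),(-.6,-.8,-1.),(.7,.64),(-.5,-.65)):
    P=FK(J);a=J;cl=[];mg=[];er=[]
    for B,n in zip([pose(-.1,-.08,-.04,t1,y1),pose(-.05,0,-.01,t2,y2)]+WP[3:],(10,9,6,4,6,6)):
        rw,s=rows(P,B,n);X=P
        for i in range(n): X=X@s;a,e=ik(X,a,.02);cl.append(clear(X));mg.append(np.min(np.minimum(a-LO,HI-a)));er.append(e)
        P=B
    print(t1,y1,t2,y2,'clr %.0f mg %.3f (to H %.3f) err %.4f'%(min(cl),min(mg),min(mg[:29]),max(er)),a.round(2))
E
sed -i '1a import itertools' p4.py; python3 p4.py | sort -k8 -r | head -12
```

```text
0.58 -1.0 0.64 -0.65 clr 0 mg 0.000 (to H 0.031) err 0.0006 [ 0.05  0.41  0.01  2.47  3.06  0.44 -1.54]
0.58 -0.8 0.64 -0.65 clr 7 mg 0.000 (to H 0.030) err 0.0007 [ 0.05  0.41  0.01  2.47  3.06  0.44 -1.54]
0.52 -1.0 0.64 -0.65 clr 0 mg 0.000 (to H 0.030) err 0.0007 [ 0.05  0.41  0.01  2.47  3.06  0.44 -1.54]
0.58 -1.0 0.7 -0.65 clr 3 mg 0.000 (to H 0.030) err 0.0005 [ 0.05  0.41  0.01  2.47  3.06  0.44 -1.54]
0.58 -0.8 0.7 -0.65 clr 11 mg 0.000 (to H 0.030) err 0.0005 [ 0.05  0.41  0.01  2.47  3.06  0.44 -1.54]
0.58 -1.0 0.7 -0.5 clr 10 mg 0.000 (to H 0.030) err 0.0004 [ 0.05  0.41  0.01  2.47  3.06  0.44 -1.54]
0.58 -0.8 0.7 -0.5 clr 15 mg 0.000 (to H 0.030) err 0.0004 [ 0.05  0.41  0.01  2.47  3.06  0.44 -1.54]
0.58 -1.0 0.64 -0.5 clr 7 mg 0.000 (to H 0.029) err 0.0007 [ 0.05  0.41  0.01  2.47  3.06  0.44 -1.54]
0.58 -0.8 0.64 -0.5 clr 12 mg 0.000 (to H 0.029) err 0.0007 [ 0.05  0.41  0.01  2.47  3.06  0.44 -1.54]
0.52 -1.0 0.64 -0.5 clr 4 mg 0.000 (to H 0.029) err 0.0007 [ 0.05  0.41  0.01  2.47  3.06  0.44 -1.54]
0.52 -0.8 0.64 -0.65 clr 5 mg 0.000 (to H 0.029) err 0.0007 [ 0.05  0.41  0.01  2.47  3.06  0.44 -1.54]
0.52 -0.8 0.64 -0.5 clr 10 mg 0.000 (to H 0.029) err 0.0007 [ 0.05  0.41  0.01  2.47  3.06  0.44 -1.54]
```

```bash
python3 - <<'E'
from path3 import *
J=np.array(r.get_state()['joints']);P=FK(J);a=J
for B,n in zip([pose(-.1,-.08,-.04,.58,-.8),pose(-.05,0,-.01,.7,-.5)]+WP[3:5],(10,9,6,4)):
    rw,s=rows(P,B,n);X=P;cl=[]
    for i in range(n): X=X@s;a,e=ik(X,a,.02);cl.append(clear(X))
    print(n,rw.round(4),a.round(2),round(min(cl)),X[:3,3]);P=B
E
```

```text
10 [ 0.0085 -0.0167 -0.0273 -0.005   0.0035  0.002 ] [-0.21  0.06  0.31  2.38  0.96  0.32  0.17] 33 [ 0.4784 -0.1828  0.1868]
9 [-0.0199 -0.0132 -0.0268 -0.0008  0.0101 -0.0033] [-0.3  -0.01  0.23  2.44  1.37  0.25 -0.09] 17 [ 0.5101 -0.0973  0.2154]
6 [-0.0115 -0.02   -0.0121 -0.004   0.002   0.0018] [-0.23  0.03  0.21  2.47  2.31  0.24 -0.92] 17 [ 0.5377 -0.0927  0.2239]
4 [-0.0188 -0.015  -0.0165 -0.0028  0.0014  0.0035] [-0.05  0.08  0.09  2.47  2.96  0.29 -1.45] 15 [ 0.5563 -0.0904  0.223 ]
```

>>> {"method": "step_arm", "body": {
  "steps": [
    [[0.0085, -0.0167, -0.027, -0.005, 0.0035, 0.002, 1], [0.0085, -0.0167, -0.027, -0.005, 0.0035, 0.002, 1], [0.0085, -0.0167, -0.027, -0.005, 0.0035, 0.002, 1], [0.0085, -0.0167, -0.027, -0.005, 0.0035, 0.002, 1], [0.0085, -0.0167, -0.027, -0.005, 0.0035, 0.002, 1], [0.0085, -0.0167, -0.027, -0.005, 0.0035, 0.002, 1], [0.0085, -0.0167, -0.027, -0.005, 0.0035, 0.002, 1], [0.0085, -0.0167, -0.027, -0.005, 0.0035, 0.002, 1], [0.0085, -0.0167, -0.027, -0.005, 0.0035, 0.002, 1], [0.0085, -0.0167, -0.027, -0.005, 0.0035, 0.002, 1], [0, 0, 0, 0, 0, 0, 1]]
  ]
}}

```text
t: 7.05
ee_pos: [0.4792, -0.1827, 0.1875]
ee_rot: [0.295, 0.912, -0.086, 0.272]
force: [-0.4, -0.1, -0.5]
opening: 0.0004
grasp_force: 0.0
```

```bash
python3 - <<'E'
from path3 import *
J=np.array(r.get_state()['joints']);P=cur();a=J;print(J)
for B,n in zip([pose(-.05,0,-.01,.7,-.5)]+WP[3:5],(9,8,6)):
    rw,s=rows(P,B,n);X=P;cl=[]
    for i in range(n): X=X@s;a,e=ik(X,a,.02);cl.append(clear(X))
    print(n,rw.round(4),a.round(2),round(min(cl)),X[:3,3]);P=B
E
```

```text
[-0.1962  0.0613  0.29    2.3783  0.954   0.3245  0.1755]
9 [-0.02   -0.0133 -0.0274 -0.0007  0.01   -0.0033] [-0.28 -0.01  0.22  2.43  1.37  0.25 -0.09] 17 [ 0.5101 -0.0973  0.2154]
8 [-0.0086 -0.015  -0.0091 -0.003   0.0015  0.0014] [-0.22  0.03  0.19  2.47  2.3   0.24 -0.92] 17 [ 0.5377 -0.0927  0.2239]
6 [-0.0125 -0.01   -0.011  -0.0019  0.0009  0.0023] [-0.04  0.08  0.08  2.47  2.95  0.29 -1.44] 15 [ 0.5563 -0.0904  0.223 ]
```

Tracking is as predicted, so I'll continue.

>>> {"method": "step_arm", "body": {
  "steps": [
    [[-0.02, -0.0133, -0.0274, -0.0007, 0.01, -0.0033, 1], [-0.02, -0.0133, -0.0274, -0.0007, 0.01, -0.0033, 1], [-0.02, -0.0133, -0.0274, -0.0007, 0.01, -0.0033, 1], [-0.02, -0.0133, -0.0274, -0.0007, 0.01, -0.0033, 1], [-0.02, -0.0133, -0.0274, -0.0007, 0.01, -0.0033, 1], [-0.02, -0.0133, -0.0274, -0.0007, 0.01, -0.0033, 1], [-0.02, -0.0133, -0.0274, -0.0007, 0.01, -0.0033, 1], [-0.02, -0.0133, -0.0274, -0.0007, 0.01, -0.0033, 1], [-0.02, -0.0133, -0.0274, -0.0007, 0.01, -0.0033, 1], [0, 0, 0, 0, 0, 0, 1]]
  ]
}}

```text
t: 8.05
ee_pos: [0.5098, -0.0971, 0.216]
ee_rot: [0.149, 0.927, -0.054, 0.339]
force: [-0.3, -0.5, 1.2]
opening: 0.0002
grasp_force: 0.0
```

```bash
cat > nxt.py <<'E'
import sys
from path3 import *
def show(L,ns):
    s0=r.get_state();J=np.array(s0['joints']);P=cur();a=J;print('J',J,'tip',D((P@[0,0,.019,1])[:3]),'clr %.0f'%clear(P))
    for B,n in zip(L,ns):
        rw,s=rows(P,B,n);X=P;cl=[];mg=[]
        for i in range(n): X=X@s;a,e=ik(X,a,.02);cl.append(clear(X))
        print(n,rw.round(4),a.round(2),round(min(cl)),X[:3,3],'%.4f'%e);P=B
E
python3 - <<'E'
from nxt import *
show(WP[3:5]+[mk(.22,17,.8,-.3,1),mk(.44,10,.72,-.3,1),mk(.66,3,.64,-.3,1)],(8,6,4,4,4))
E
```

```text
J [-0.2858 -0.0091  0.2228  2.4352  1.3714  0.2476 -0.0911] tip [-281.2691  -89.7573  201.4857] clr 26
8 [-0.0084 -0.0149 -0.0091 -0.003   0.0015  0.0015] [-0.22  0.03  0.2   2.47  2.3   0.24 -0.92] 17 [ 0.5377 -0.0927  0.2239] 0.0003
6 [-0.0125 -0.01   -0.011  -0.0019  0.0009  0.0023] [-0.05  0.08  0.09  2.47  2.95  0.29 -1.45] 15 [ 0.5563 -0.0904  0.223 ] 0.0001
4 [ 0.      0.02   -0.      0.0111 -0.0013  0.0046] [-0.    0.15  0.07  2.49  3.03  0.3  -1.51] 23 [ 0.5404 -0.0936  0.1774] 0.0000
4 [ 0.      0.02    0.      0.0095 -0.0004  0.0084] [ 0.03  0.26  0.04  2.48  3.06  0.32 -1.54] 56 [ 0.5363 -0.0947  0.127 ] 0.0000
4 [ 0.      0.02   -0.      0.0064  0.0006  0.011 ] [ 0.03  0.39  0.03  2.43  3.07  0.31 -1.55] 78 [ 0.5449 -0.0935  0.0769] 0.0000
```

>>> {"method": "step_arm", "body": {
  "steps": [
    [[-0.0084, -0.0149, -0.009, -0.003, 0.0015, 0.0015, 1], [-0.0084, -0.0149, -0.009, -0.003, 0.0015, 0.0015, 1], [-0.0084, -0.0149, -0.009, -0.003, 0.0015, 0.0015, 1], [-0.0084, -0.0149, -0.009, -0.003, 0.0015, 0.0015, 1], [-0.0084, -0.0149, -0.009, -0.003, 0.0015, 0.0015, 1], [-0.0084, -0.0149, -0.009, -0.003, 0.0015, 0.0015, 1], [-0.0084, -0.0149, -0.009, -0.003, 0.0015, 0.0015, 1], [-0.0084, -0.0149, -0.009, -0.003, 0.0015, 0.0015, 1], [0, 0, 0, 0, 0, 0, 1]]
  ]
}}

```text
t: 8.95
ee_pos: [0.5381, -0.0932, 0.2234]
ee_rot: [0.101, 0.912, -0.044, 0.396]
force: [-0.2, -0.2, 0.5]
opening: 0.0006
grasp_force: 0.0
```

```bash
python3 - <<'E'
from nxt import *
show(WP[4:5]+[mk(.22,17,.8,-.3,1),mk(.44,10,.72,-.3,1),mk(.66,3,.64,-.3,1)],(6,4,4,4))
grab('side','s3');grab('wrist','w3')
cv2.imwrite('pics/c3.png',np.vstack([cv2.resize(cv2.imread('pics/s3.png')[80:230,170:420],(500,300)),cv2.resize(cv2.imread('pics/w3.png'),(500,300))]))
E
```

```text
J [-0.2354  0.0315  0.2106  2.4675  2.3083  0.2366 -0.9259] tip [-250.741   -90.6284  210.4137] clr 17
6 [-0.0128 -0.01   -0.0112 -0.0019  0.001   0.0022] [-0.05  0.08  0.1   2.47  2.96  0.29 -1.45] 15 [ 0.5563 -0.0904  0.223 ] 0.0001
4 [ 0.      0.02   -0.      0.0111 -0.0013  0.0046] [-0.01  0.15  0.07  2.49  3.03  0.3  -1.51] 23 [ 0.5404 -0.0936  0.1774] 0.0000
4 [ 0.      0.02    0.      0.0095 -0.0004  0.0084] [ 0.02  0.26  0.05  2.48  3.07  0.32 -1.55] 56 [ 0.5363 -0.0947  0.127 ] 0.0000
4 [ 0.      0.02   -0.      0.0064  0.0006  0.011 ] [ 0.03  0.39  0.04  2.43  3.08  0.31 -1.56] 78 [ 0.5449 -0.0935  0.0769] 0.0000
```

View pics/c3.png

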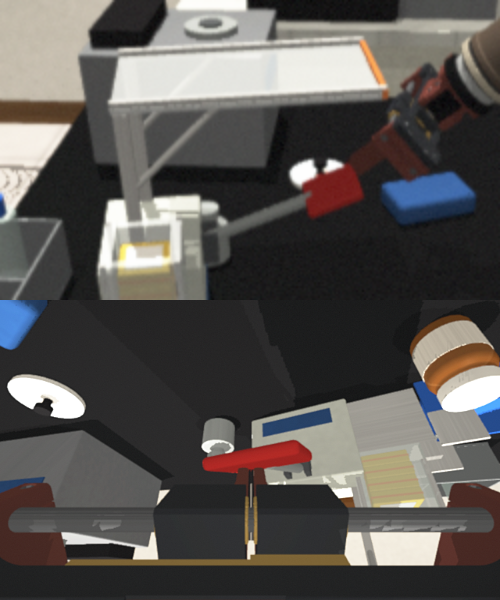

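The side crop shows the fingers at the paddle's outer end, with the gripper just below and in front of the orange edge and not touching it. The lever is still up. I'll move over the paddle.

>>> {"method": "step_arm", "body": {
  "steps": [
    [[-0.0128, -0.01, -0.0112, -0.0019, 0.001, 0.0022, 1], [-0.0128, -0.01, -0.0112, -0.0019, 0.001, 0.0022, 1], [-0.0128, -0.01, -0.0112, -0.0019, 0.001, 0.0022, 1], [-0.0128, -0.01, -0.0112, -0.0019, 0.001, 0.0022, 1], [-0.0128, -0.01, -0.0112, -0.0019, 0.001, 0.0022, 1], [-0.0128, -0.01, -0.0112, -0.0019, 0.001, 0.0022, 1], [0, 0, 0, 0, 0, 0, 1]]
  ]
}}

```text
t: 9.75
ee_pos: [0.5566, -0.0896, 0.2233]
ee_rot: [0.053, 0.903, -0.025, 0.425]
force: [-0.3, -0.2, 0.9]
opening: 0.0005
grasp_force: 0.0
```

```bash
python3 - <<'E'
from nxt import *
show([mk(.22,17,.8,-.3,1),mk(.44,10,.72,-.3,1),mk(.66,3,.64,-.3,1)],(4,4,4));print(r.get_state()['force'])
E
```

```text
J [-0.0744  0.0812  0.1182  2.4709  2.9646  0.293  -1.456 ] tip [-230.6546  -89.2588  211.1874] clr 15
4 [ 0.0003  0.0201  0.0002  0.0112 -0.0015  0.0046] [-0.03  0.15  0.09  2.49  3.04  0.3  -1.52] 23 [ 0.5404 -0.0936  0.1774] 0.0000
4 [ 0.      0.02    0.      0.0095 -0.0004  0.0084] [ 0.01  0.26  0.07  2.48  3.08  0.32 -1.56] 56 [ 0.5363 -0.0947  0.127 ] 0.0000
4 [ 0.      0.02   -0.      0.0064  0.0006  0.011 ] [ 0.02  0.39  0.05  2.43  3.09  0.31 -1.58] 78 [ 0.5449 -0.0935  0.0769] 0.0000
[-0.269  -0.2296  0.9004]
```

>>> {"method": "step_arm", "body": {
  "steps": [
    [[0, 0.02, 0, 0.0112, -0.0014, 0.0046, 1], [0, 0.02, 0, 0.0112, -0.0014, 0.0046, 1], [0, 0.02, 0, 0.0112, -0.0014, 0.0046, 1], [0, 0.02, 0, 0.0112, -0.0014, 0.0046, 1], [0, 0.02, 0, 0.0095, -0.0004, 0.0084, 1], [0, 0.02, 0, 0.0095, -0.0004, 0.0084, 1], [0, 0.02, 0, 0.0095, -0.0004, 0.0084, 1], [0, 0.02, 0, 0.0095, -0.0004, 0.0084, 1], [0, 0.02, 0, 0.0064, 0.0006, 0.011, 1], [0, 0.02, 0, 0.0064, 0.0006, 0.011, 1], [0, 0.02, 0, 0.0064, 0.0006, 0.011, 1], [0, 0.02, 0, 0.0064, 0.0006, 0.011, 1]]
  ]
}}

```text
t: 10.95
ee_pos: [0.5481, -0.0921, 0.0781]
ee_rot: [0.055, 0.947, -0.018, 0.317]
force: [4.8, -0.4, 12.8]
opening: 0.0007
grasp_force: 5.0
```

```bash
python3 - <<'E'
from nxt import *
show([mk(.66,-2,.64,-.3,1)],(1,));s=r.get_state();print(s['force'],s['t'])
grab('side','s4')
S=load('s4');from red import *
cv2.imwrite('pics/c4.png',cv2.resize(S['pixels'][80:280,170:420,::-1],(625,500)))
E
```

```text
J [ 0.0122  0.3878  0.0569  2.428   3.1016  0.3194 -1.587 ] tip [-242.5079  -89.182    62.9626] clr 82
1 [ 0.0028  0.0064  0.002   0.0049 -0.0013  0.0038] [ 0.01  0.4   0.06  2.43  3.1   0.33 -1.59] 86 [ 0.5464 -0.0932  0.0721] 0.0000
[ 4.8053 -0.3917 12.8461] 10.95
```

View pics/c4.png

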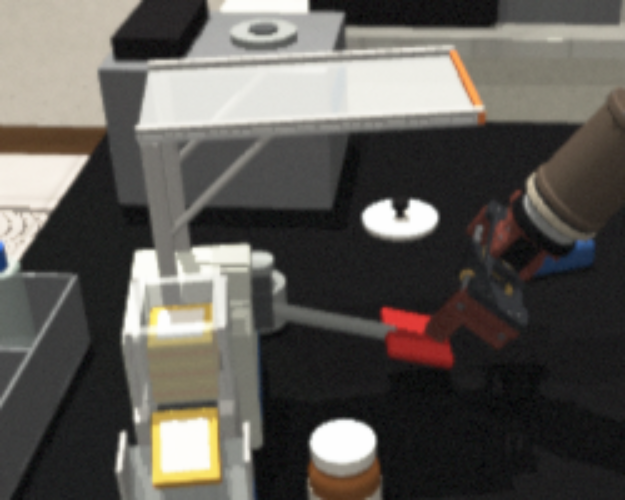

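The first cassette is out on the chute (185,445 in the crop). The paddle is down at (415,335), with the fingertips on it. I'll press a little further to be sure of the full stroke, then let it rise.

>>> {"method": "step_arm", "body": {
  "steps": [
    [[0, 0, 0, 0.003, 0, 0.003, 1], [0, 0, 0, 0, 0, 0, 1], [0, 0, 0, 0, 0, 0, 1]]
  ]
}}

```text
t: 11.3
ee_pos: [0.5485, -0.0921, 0.0764]
ee_rot: [0.055, 0.946, -0.018, 0.32]
force: [-6.8, 1.0, 33.1]
opening: 0.0003
grasp_force: 16.7
```

>>> {"method": "step_arm", "body": {
  "steps": [
    [[0, 0, 0, -0.003, 0, -0.003, 1], [0, -0.02, 0, -0.0064, -0.0006, -0.011, 1], [0, -0.02, 0, -0.0064, -0.0006, -0.011, 1], [0, -0.02, 0, -0.0064, -0.0006, -0.011, 1], [0, -0.02, 0, -0.0064, -0.0006, -0.011, 1], [0, -0.02, 0, -0.0095, 0.0004, -0.0084, 1], [0, -0.02, 0, -0.0095, 0.0004, -0.0084, 1], [0, -0.02, 0, -0.0095, 0.0004, -0.0084, 1], [0, -0.02, 0, -0.0095, 0.0004, -0.0084, 1], [0, -0.02, 0, -0.0112, 0.0014, -0.0046, 1], [0, -0.02, 0, -0.0112, 0.0014, -0.0046, 1], [0, -0.02, 0, -0.0112, 0.0014, -0.0046, 1], [0, -0.02, 0, -0.0112, 0.0014, -0.0046, 1], [0, 0, 0, 0, 0, 0, 1], [0, 0, 0, 0, 0, 0, 1], [0, 0, 0, 0, 0, 0, 1]]
  ]
}}

```text
t: 12.9
ee_pos: [0.5591, -0.0888, 0.2223]
ee_rot: [0.052, 0.903, -0.024, 0.425]
force: [0.7, -0.8, -0.9]
opening: 0.0002
grasp_force: 0.0
```

```bash
python3 - <<'E'
from nxt import *
show([mk(0,22,.88,-.3,1),mk(.22,17,.8,-.3,1)],(1,4));s=r.get_state();print(s['force'],s['t'])
grab('side','s5');grab('top','t5')
S=load('s5');Tt=load('t5')
cv2.imwrite('pics/c5.png',np.vstack([cv2.resize(S['pixels'][90:390,170:420,::-1],(500,400),),cv2.resize(Tt['pixels'][85:205,180:400,::-1],(500,200))]))
E
```

```text
J [-0.0786  0.0871  0.1222  2.4663  2.9722  0.2923 -1.4634] tip [-228.0559  -88.9122  210.1947] clr 13
1 [ 0.003  -0.0012  0.0017  0.0011 -0.0019 -0.0024] [-0.08  0.08  0.12  2.47  2.97  0.29 -1.46] 15 [ 0.5563 -0.0904  0.223 ] 0.0000
4 [ 0.      0.02   -0.      0.0111 -0.0013  0.0046] [-0.03  0.15  0.1   2.49  3.04  0.3  -1.53] 23 [ 0.5404 -0.0936  0.1774] 0.0000
[ 0.6608 -0.7745 -0.8931] 12.9
```

View pics/c5.png

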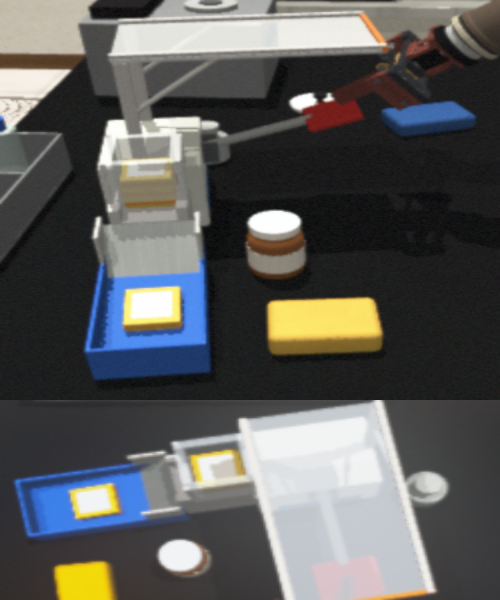

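One cassette lies in the tray and the lever is back up. The 33 N reading shows the paddle reached the stop. Now the second stroke.

>>> {"method": "step_arm", "body": {
  "steps": [
    [[0.003, -0.001, 0.0017, 0.001, -0.002, -0.0024, 1], [0, 0.02, 0, 0.0112, -0.0014, 0.0046, 1], [0, 0.02, 0, 0.0112, -0.0014, 0.0046, 1], [0, 0.02, 0, 0.0112, -0.0014, 0.0046, 1], [0, 0.02, 0, 0.0112, -0.0014, 0.0046, 1], [0, 0.02, 0, 0.0095, -0.0004, 0.0084, 1], [0, 0.02, 0, 0.0095, -0.0004, 0.0084, 1], [0, 0.02, 0, 0.0095, -0.0004, 0.0084, 1], [0, 0.02, 0, 0.0095, -0.0004, 0.0084, 1], [0, 0.02, 0, 0.0064, 0.0006, 0.011, 1], [0, 0.02, 0, 0.0064, 0.0006, 0.011, 1], [0, 0.02, 0, 0.0064, 0.0006, 0.011, 1], [0, 0.02, 0, 0.0064, 0.0006, 0.011, 1], [0, 0, 0, 0.002, 0, 0.002, 1], [0, 0, 0, 0, 0, 0, 1], [0, 0, 0, 0, 0, 0, 1]]
  ]
}}

```text
t: 14.6
ee_pos: [0.5488, -0.0942, 0.0773]
ee_rot: [0.056, 0.946, -0.019, 0.319]
force: [-0.8, 1.8, 21.2]
opening: 0.0006
grasp_force: 9.8
```

>>> {"method": "step_arm", "body": {
  "steps": [
    [[0, 0, 0, -0.002, 0, -0.002, 1], [0, -0.02, 0, -0.0064, -0.0006, -0.011, 1], [0, -0.02, 0, -0.0064, -0.0006, -0.011, 1], [0, -0.02, 0, -0.0064, -0.0006, -0.011, 1], [0, -0.02, 0, -0.0064, -0.0006, -0.011, 1], [0, -0.02, 0, -0.0095, 0.0004, -0.0084, 1], [0, -0.02, 0, -0.0095, 0.0004, -0.0084, 1], [0, -0.02, 0, -0.0095, 0.0004, -0.0084, 1], [0, -0.02, 0, -0.0095, 0.0004, -0.0084, 1], [0, -0.02, 0, -0.0112, 0.0014, -0.0046, 1], [0, -0.02, 0, -0.0112, 0.0014, -0.0046, 1], [0, -0.02, 0, -0.0112, 0.0014, -0.0046, 1], [0, -0.02, 0, -0.0112, 0.0014, -0.0046, 1], [0.003, -0.001, 0.0017, 0.001, -0.002, -0.0024, 1], [0, 0, 0, 0, 0, 0, 1], [0, 0, 0, 0, 0, 0, 1]]
  ]
}}

```text
t: 16.2
ee_pos: [0.5566, -0.0926, 0.2237]
ee_rot: [0.055, 0.903, -0.026, 0.426]
force: [-0.7, -0.4, -1.0]
opening: 0.0002
grasp_force: 0.0
```

```bash
python3 - <<'E'
from nxt import *
show([mk(0,22,.88,-.3,1)],(1,));s=r.get_state();print(s['force'],s['t'])
grab('side','s6');grab('top','t6')
S=load('s6');Tt=load('t6')
cv2.imwrite('pics/c6.png',np.vstack([cv2.resize(S['pixels'][90:390,170:420,::-1],(500,400),),cv2.resize(Tt['pixels'][85:205,180:400,::-1],(500,200))]))
E
```

```text
J [-0.0807  0.0808  0.1304  2.4707  2.9671  0.2926 -1.4579] tip [-231.2656  -92.2918  211.5638] clr 15
1 [-0.003   0.0009 -0.0018  0.0008  0.0022  0.    ] [-0.08  0.08  0.13  2.47  2.97  0.29 -1.46] 15 [ 0.5563 -0.0904  0.223 ] 0.0000
[-0.7202 -0.4312 -1.0448] 16.2
```

View pics/c6.png

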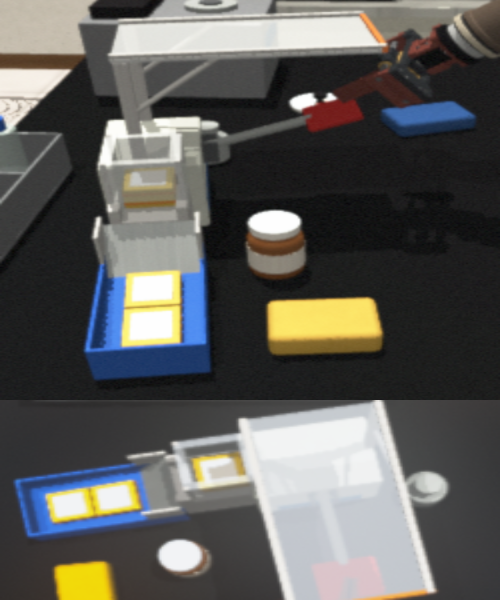

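Two cassettes are in the tray, at (152,290) and (152,325) in the crop, and two are left in the magazine. Now the third stroke.

>>> {"method": "step_arm", "body": {
  "steps": [
    [[-0.003, 0.001, -0.0017, 0.0008, 0.002, 0, 1], [0, 0.02, 0, 0.0112, -0.0014, 0.0046, 1], [0, 0.02, 0, 0.0112, -0.0014, 0.0046, 1], [0, 0.02, 0, 0.0112, -0.0014, 0.0046, 1], [0, 0.02, 0, 0.0112, -0.0014, 0.0046, 1], [0, 0.02, 0, 0.0095, -0.0004, 0.0084, 1], [0, 0.02, 0, 0.0095, -0.0004, 0.0084, 1], [0, 0.02, 0, 0.0095, -0.0004, 0.0084, 1], [0, 0.02, 0, 0.0095, -0.0004, 0.0084, 1], [0, 0.02, 0, 0.0064, 0.0006, 0.011, 1], [0, 0.02, 0, 0.0064, 0.0006, 0.011, 1], [0, 0.02, 0, 0.0064, 0.0006, 0.011, 1], [0, 0.02, 0, 0.0064, 0.0006, 0.011, 1], [0, 0, 0, 0.003, 0, 0.003, 1], [0, 0, 0, 0, 0, 0, 1], [0, 0, 0, 0, 0, 0, 1]]
  ]
}}

```text
t: 17.9
ee_pos: [0.5486, -0.0942, 0.0764]
ee_rot: [0.057, 0.946, -0.019, 0.32]
force: [-6.0, 2.6, 30.4]
opening: 0.0004
grasp_force: 15.7
```

>>> {"method": "step_arm", "body": {
  "steps": [
    [[0, 0, 0, -0.003, 0, -0.003, 1], [0, -0.02, 0, -0.0064, -0.0006, -0.011, 1], [0, -0.02, 0, -0.0064, -0.0006, -0.011, 1], [0, -0.02, 0, -0.0064, -0.0006, -0.011, 1], [0, -0.02, 0, -0.0064, -0.0006, -0.011, 1], [0, -0.02, 0, -0.0095, 0.0004, -0.0084, 1], [0, -0.02, 0, -0.0095, 0.0004, -0.0084, 1], [0, -0.02, 0, -0.0095, 0.0004, -0.0084, 1], [0, -0.02, 0, -0.0095, 0.0004, -0.0084, 1], [0, -0.02, 0, -0.0112, 0.0014, -0.0046, 1], [0, -0.02, 0, -0.0112, 0.0014, -0.0046, 1], [0, -0.02, 0, -0.0112, 0.0014, -0.0046, 1], [0, -0.02, 0, -0.0112, 0.0014, -0.0046, 1], [0, 0, 0, 0, 0, 0, 1], [0, 0, 0, 0, 0, 0, 1], [0, 0, 0, 0, 0, 0, 1]]
  ]
}}

```text
t: 19.5
ee_pos: [0.5593, -0.0908, 0.2227]
ee_rot: [0.054, 0.903, -0.025, 0.425]
force: [-1.4, 0.4, -0.8]
opening: 0.0007
grasp_force: 0.0
```

```bash
python3 - <<'E'
from nxt import *
show([WP[3],pose(-.07,0,0,.7,-.5)],(6,8));s=r.get_state();print(s['force'],s['t'])
grab('side','s7');grab('top','t7')
S=load('s7');Tt=load('t7')
cv2.imwrite('pics/c7.png',np.vstack([cv2.resize(S['pixels'][90:390,170:420,::-1],(500,400),),cv2.resize(Tt['pixels'][85:205,180:400,::-1],(500,200))]))
E
```

```text
J [-0.084   0.087   0.1315  2.4662  2.9739  0.2928 -1.4648] tip [-228.2606  -90.9824  210.6077] clr 13
6 [ 0.0125  0.01    0.011   0.0022 -0.0009 -0.0028] [-0.25  0.03  0.23  2.47  2.31  0.23 -0.93] 14 [ 0.5377 -0.0927  0.2239] 0.0003
8 [ 0.0086  0.015   0.0091  0.0038 -0.0025 -0.0039] [-0.28 -0.07  0.22  2.46  1.25  0.27  0.04] 18 [ 0.4904 -0.1009  0.2254] 0.0002
[-1.38    0.3514 -0.7992] 19.5
```

View pics/c7.png

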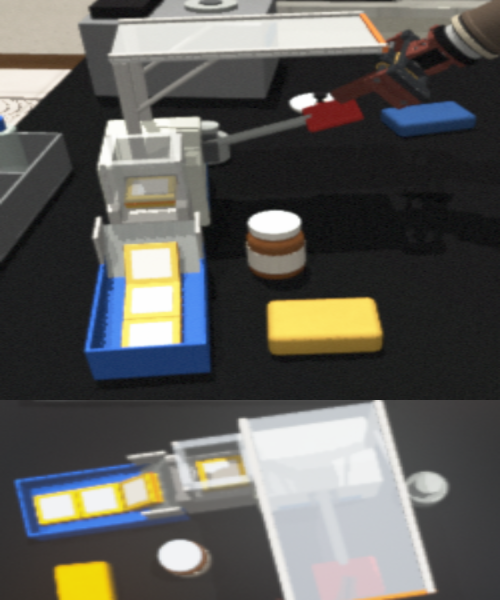

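Three cassettes are in the tray, the last resting on the chute foot at the tray's near end. One is left in the magazine and the lever is up. I'll withdraw the tool along the same path.

>>> {"method": "step_arm", "body": {
  "steps": [
    [[0.0125, 0.01, 0.011, 0.0022, -0.0009, -0.0028, 1], [0.0125, 0.01, 0.011, 0.0022, -0.0009, -0.0028, 1], [0.0125, 0.01, 0.011, 0.0022, -0.0009, -0.0028, 1], [0.0125, 0.01, 0.011, 0.0022, -0.0009, -0.0028, 1], [0.0125, 0.01, 0.011, 0.0022, -0.0009, -0.0028, 1], [0.0125, 0.01, 0.011, 0.0022, -0.0009, -0.0028, 1], [0.0086, 0.015, 0.009, 0.0038, -0.0025, -0.0039, 1], [0.0086, 0.015, 0.009, 0.0038, -0.0025, -0.0039, 1], [0.0086, 0.015, 0.009, 0.0038, -0.0025, -0.0039, 1], [0.0086, 0.015, 0.009, 0.0038, -0.0025, -0.0039, 1], [0.0086, 0.015, 0.009, 0.0038, -0.0025, -0.0039, 1], [0.0086, 0.015, 0.009, 0.0038, -0.0025, -0.0039, 1], [0.0086, 0.015, 0.009, 0.0038, -0.0025, -0.0039, 1], [0.0086, 0.015, 0.009, 0.0038, -0.0025, -0.0039, 1], [0, 0, 0, 0, 0, 0, 1], [0, 0, 0, 0, 0, 0, 1]]
  ]
}}

```text
t: 21.2
ee_pos: [0.4907, -0.1009, 0.2257]
ee_rot: [0.149, 0.927, -0.054, 0.339]
force: [-0.0, 0.0, 0.0]
opening: 0.0004
grasp_force: 0.0
```

```bash
python3 - <<'E'
from nxt import *
show([],());s=r.get_state();print(s['force'],s['t'])
grab('side','s8');grab('top','t8')
S=load('s8');Tt=load('t8')
cv2.imwrite('pics/c8.png',np.vstack([cv2.resize(S['pixels'][90:390,170:420,::-1],(500,400),),cv2.resize(Tt['pixels'][85:205,180:400,::-1],(500,200))]))
E
```

```text
J [-0.3008 -0.0711  0.2356  2.4588  1.2595  0.2705  0.0332] tip [-300.7649  -90.0865  211.2005] clr 29
[-0.0459  0.0328  0.005 ] 21.2
```

View pics/c8.png

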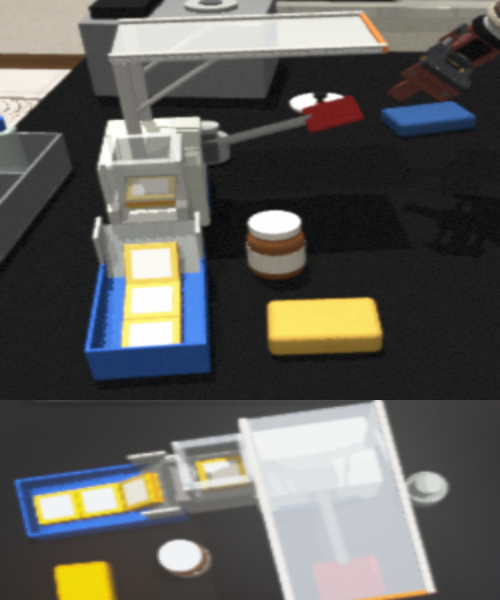

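The tool is clear of the dispenser, the lever is fully up, the three cassettes are at rest in the tray and one is in the magazine.

```bash
python3 -c "
from station import r
print(r.finish_job())"
```

```text
the job is handed in; nothing more can be done
None
```

Job handed in at about 21 s: three full strokes put three cassettes in the blue tray (the third rests on the chute foot at the tray's near end), the fourth is still in the magazine, the lever is fully up, and the arm is clear with nothing else visibly moved.

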